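Put the washed kitchen things away

TASK

Put the washed things on the white drainboard away: hang the two cutlery baskets by their handles on the hook rail, one on each hook, and stand every spare spice jar upright in an empty pocket of the wooden spice rack, one jar to a pocket. Set the sugar pot down on the dark tray, midway between the blue and the yellow canister and in line with them. Leave the jars already in the rack, the canisters, the soap bottle and the steel cup where they are.

Things in the scene. Friction and masses are not known exactly. Their poses are not given: they have to be found in the camera images.
- teal_basket: teal plastic cutlery basket, empty, 0.13 kg: open box 70 (own x) x 110 (own y) x 70 mm tall, stiff overhead handle: uprights at own y = +-52 mm carry a straight bar along own y, 10 mm wide (x), underside 125 mm and top 137 mm above the basket's underside; 98 mm clear between the uprights. Origin: centre of the underside. Starts on the drainboard
- pink_basket: pink plastic cutlery basket, empty, 0.13 kg: open box 70 (own x) x 110 (own y) x 70 mm tall, stiff overhead handle: uprights at own y = +-52 mm carry a straight bar along own y, 10 mm wide (x), underside 125 mm and top 137 mm above the basket's underside; 98 mm clear between the uprights. Origin: centre of the underside. Starts on the drainboard
- teal_basket_handle (a point): middle of the underside of the teal basket's handle bar
- pink_basket_handle (a point): middle of the underside of the pink basket's handle bar
- hook_rail: fixed hook rail on a pale wooden foot (100 x 260 x 12 mm) with two steel posts at own y = +-115 mm up to 237 mm, a crossbar (12 mm thick, centre 232 mm up) along own y and two upturned steel hooks pointing to its own -x; origin at the centre of the underside of the foot
- hook_left (a point): seat of the left hook (own +y side of the rail), where a handle should rest: top of a level 8 mm rod, 236 mm above the worktop. Axes as the rail's: -x is the way the hook points. The rod runs from the crossbar 70 mm behind (+x) to 30 mm in front (-x), where it turns up; tip 40 mm in front, its top 22 mm above the seat. Hooks 140 mm apart along y
- hook_right (a point): seat of the right hook (own -y side of the rail), where a handle should rest: top of a level 8 mm rod, 236 mm above the worktop. Axes as the rail's: -x is the way the hook points. The rod runs from the crossbar 70 mm behind (+x) to 30 mm in front (-x), where it turns up; tip 40 mm in front, its top 22 mm above the seat. Hooks 140 mm apart along y
- spice_rack: fixed wooden rack, 329 x 59 x 36 mm (own x, y, z), one row of six open-topped pockets, each about 49 mm square inside with its floor 5 mm above the worktop and 5 mm walls; the pocket centres lie at own x = -135, -81, -27, 27, 81 and 135 mm, own y = 0; a pocket is empty when no jar stands in it; origin at the centre of the underside, z up
- rack_jar0: brown glass spice jar with a white cap, 42 mm across (cap 39 mm), 79 mm tall (the cap is the top 19 mm), about 0.12 kg; origin at the centre of its underside, z up. Already stands in a pocket of the spice rack, or is absent
- rack_jar1: brown glass spice jar with a white cap, 42 mm across (cap 39 mm), 79 mm tall (the cap is the top 19 mm), about 0.12 kg; origin at the centre of its underside, z up. Already stands in a pocket of the spice rack, or is absent
- rack_jar2: brown glass spice jar with a white cap, 42 mm across (cap 39 mm), 79 mm tall (the cap is the top 19 mm), about 0.12 kg; origin at the centre of its underside, z up. Already stands in a pocket of the spice rack, or is absent
- rack_jar3: brown glass spice jar with a white cap, 42 mm across (cap 39 mm), 79 mm tall (the cap is the top 19 mm), about 0.12 kg; origin at the centre of its underside, z up. Already stands in a pocket of the spice rack, or is absent
- rack_jar4: brown glass spice jar with a white cap, 42 mm across (cap 39 mm), 79 mm tall (the cap is the top 19 mm), about 0.12 kg; origin at the centre of its underside, z up. Already stands in a pocket of the spice rack, or is absent
- spare_jar0: brown glass spice jar with a white cap, 42 mm across (cap 39 mm), 79 mm tall (the cap is the top 19 mm), about 0.12 kg; origin at the centre of its underside, z up. A spare: starts on the white drainboard (flat, 280 x 280 mm, floor 8 mm and rim 12 mm above the worktop), or is absent
- spare_jar1: brown glass spice jar with a white cap, 42 mm across (cap 39 mm), 79 mm tall (the cap is the top 19 mm), about 0.12 kg; origin at the centre of its underside, z up. A spare: starts on the white drainboard (flat, 280 x 280 mm, floor 8 mm and rim 12 mm above the worktop), or is absent
- spare_jar2: brown glass spice jar with a white cap, 42 mm across (cap 39 mm), 79 mm tall (the cap is the top 19 mm), about 0.12 kg; origin at the centre of its underside, z up. A spare: starts on the white drainboard (flat, 280 x 280 mm, floor 8 mm and rim 12 mm above the worktop), or is absent
- spare_jar3: brown glass spice jar with a white cap, 42 mm across (cap 39 mm), 79 mm tall (the cap is the top 19 mm), about 0.12 kg; origin at the centre of its underside, z up. A spare: starts on the white drainboard (flat, 280 x 280 mm, floor 8 mm and rim 12 mm above the worktop), or is absent
- tray: fixed dark flat wooden tray without a rim, 320 mm (own x) by 130 mm, its top 6 mm above the worktop; a canister stands near each end; origin at the centre of the underside
- tray_middle (a point): point on the tray's top midway between where the two canisters stand (115 mm from each, along the tray's own x); axes as the tray's
- blue_canister: blue canister with steel lid, 62 mm across, 100 mm tall, 0.5 kg, on the tray; origin at the centre of the underside
- yellow_canister: yellow canister with steel lid, 62 mm across, 100 mm tall, 0.5 kg, on the tray; origin at the centre of the underside
- sugar_pot: squat white china sugar pot with a blue band and a heavy foot, 73 mm across, about 0.35 kg; its lid is fixed, 60 mm above the underside, with an upright blue cylindrical knob 26 mm in diameter that reaches to 92 mm. Origin at the centre of the underside, z up. Starts on the bare worktop in front of the hook rail
- soap_bottle: green bottle, 60 mm across, 170 mm tall, a bystander beyond the drainboard; origin at the centre of the underside
- steel_cup: metal cup, 72 mm across, 85 mm tall, a bystander beyond the drainboard; origin at the centre of the underside
Not all that is in view belongs to the job. There is more than one size of the teal_basket; the job needs the smaller. Leave any green look-alike of the sugar_pot alone.

How it is judged:
At the end, for the whole second after the job is handed in: Each basket hangs still on its own hook (bar middle within 45 mm of the seat from above, 12 mm in height; tilt under 0.4 rad). Spare jars stand in pockets, within 12 mm of centre each way, 8 mm of floor. The pot stands on the tray within 20 mm of the middle each way; all at rest ((((horizontal distance between teal_basket_handle and hook_left below 0.045 m and z of teal_basket_handle in the frame of hook_left between -0.012 and 0.012 m and contact force between teal_basket and hook_rail above 0.5 N and angle between teal_basket's own z axis and vertical below 0.4 rad and linear speed of teal_basket below 0.05 m/s) and (horizontal distance between pink_basket_handle and hook_right below 0.045 m and z of pink_basket_handle in the frame of hook_right between -0.012 and 0.012 m and contact force between pink_basket and hook_rail above 0.5 N and angle between pink_basket's own z axis and vertical below 0.4 rad and linear speed of pink_basket below 0.05 m/s)) or ((horizontal distance between teal_basket_handle and hook_right below 0.045 m and z of teal_basket_handle in the frame of hook_right between -0.012 and 0.012 m and contact force between teal_basket and hook_rail above 0.5 N and angle between teal_basket's own z axis and vertical below 0.4 rad and linear speed of teal_basket below 0.05 m/s) and (horizontal distance between pink_basket_handle and hook_left below 0.045 m and z of pink_basket_handle in the frame of hook_left between -0.012 and 0.012 m and contact force between pink_basket and hook_rail above 0.5 N and angle between pink_basket's own z axis and vertical below 0.4 rad and linear speed of pink_basket below 0.05 m/s))) and (x of spare_jar0 in the frame of spice_rack between -0.147 and -0.123 m or x of spare_jar0 in the frame of spice_rack between -0.093 and -0.069 m or x of spare_jar0 in the frame of spice_rack between -0.039 and -0.015 m or x of spare_jar0 in the frame of spice_rack between 0.015 and 0.039 m or x of spare_jar0 in the frame of spice_rack between 0.069 and 0.093 m or x of spare_jar0 in the frame of spice_rack between 0.123 and 0.147 m) and y of spare_jar0 in the frame of spice_rack between -0.012 and 0.012 m and z of each of spare_jar0, spare_jar1, spare_jar2, spare_jar3 in the frame of spice_rack below 0.013 m and angle between each of spare_jar0, spare_jar1, spare_jar2, spare_jar3's own z axis and vertical below 0.2 rad and linear speed of each of spare_jar0, spare_jar1, spare_jar2, spare_jar3, sugar_pot below 0.03 m/s and (x of spare_jar1 in the frame of spice_rack between -0.147 and -0.123 m or x of spare_jar1 in the frame of spice_rack between -0.093 and -0.069 m or x of spare_jar1 in the frame of spice_rack between -0.039 and -0.015 m or x of spare_jar1 in the frame of spice_rack between 0.015 and 0.039 m or x of spare_jar1 in the frame of spice_rack between 0.069 and 0.093 m or x of spare_jar1 in the frame of spice_rack between 0.123 and 0.147 m) and y of spare_jar1 in the frame of spice_rack between -0.012 and 0.012 m and (x of spare_jar2 in the frame of spice_rack between -0.147 and -0.123 m or x of spare_jar2 in the frame of spice_rack between -0.093 and -0.069 m or x of spare_jar2 in the frame of spice_rack between -0.039 and -0.015 m or x of spare_jar2 in the frame of spice_rack between 0.015 and 0.039 m or x of spare_jar2 in the frame of spice_rack between 0.069 and 0.093 m or x of spare_jar2 in the frame of spice_rack between 0.123 and 0.147 m) and y of spare_jar2 in the frame of spice_rack between -0.012 and 0.012 m and (x of spare_jar3 in the frame of spice_rack between -0.147 and -0.123 m or x of spare_jar3 in the frame of spice_rack between -0.093 and -0.069 m or x of spare_jar3 in the frame of spice_rack between -0.039 and -0.015 m or x of spare_jar3 in the frame of spice_rack between 0.015 and 0.039 m or x of spare_jar3 in the frame of spice_rack between 0.069 and 0.093 m or x of spare_jar3 in the frame of spice_rack between 0.123 and 0.147 m) and y of spare_jar3 in the frame of spice_rack between -0.012 and 0.012 m and x of sugar_pot in the frame of tray_middle between -0.02 and 0.02 m and y of sugar_pot in the frame of tray_middle between -0.02 and 0.02 m and z of sugar_pot in the frame of tray_middle below 0.008 m and angle between sugar_pot's own z axis and vertical below 0.15 rad); the robot touches nothing.
It fails at once if a canister is shifted more than 30 mm (distance of any of blue_canister, yellow_canister from where it was at the start of the episode above 0.03 m).
It fails at once if a jar already in the rack is taken out (moved more than 40 mm) (distance of any of rack_jar0, rack_jar1, rack_jar2, rack_jar3, rack_jar4 from where it was at the start of the episode above 0.04 m).
It fails at once if the soap bottle or the steel cup is shifted more than 40 mm (distance of any of soap_bottle, steel_cup from where it was at the start of the episode above 0.04 m).
Of rack_jar0, rack_jar1, rack_jar2, rack_jar3, rack_jar4 only 1 to 2 are there at a start; the rules pass over those that are not, and their reading is None.
Of spare_jar0, spare_jar1, spare_jar2, spare_jar3 only 3 to 4 are there at a start; the rules pass over those that are not, and their reading is None.
At some moment in a run one of sugar_pot may be knocked a few centimetres aside while the robot is not near it.
It also fails if it takes over 208 s, if anything falls off the work surface, if the arm or the gripper's body presses on something with over 40 N, if the wrist force passes 120 N, or if a joint passes its speed limit or range.

ROBOT

A 7-joint arm with a two-finger parallel gripper is mounted at the origin on the work surface. World frame = base frame: x ahead of the robot, y to its left, z up, the work surface at z = 0. Lengths are in m, angles in rad, forces in N, time in s.
With the tool pointing down it reaches from about 0.4 to 0.85 m from the base axis. Payload 10.4 kg.
Tool frame: the origin (TCP) lies at the very end of the fingers, on their centre line; the grasp point (between the pads) lies 19 mm behind it; z points along the fingers, y is the line along which they close (so a half turn about z gives the same grasp; the last joint's range is limited). The gripper opens to 85 mm and grips with 20 to 120 N. Pads are 22 mm wide; open, the fingers measure 114 mm over their backs; the gripper's body (76 mm by 85 mm) begins 54 mm behind the grasp point. The pads swing forward as they close: fully open they stand 13 mm farther back than shut.
Start: joints at [-1.371, 0.332, -0.065, 1.46, 0.022, 1.35, -0.088], TCP at [0.138, 0.61, 0.231] pointing down, gripper open.
Joint ranges: [-2.6, 2.6], [-0.5, 2.12], [-1.47, 1.34], [0.16, 2.42], [-1.27, 4.41], [0.06, 2.06], [-2.6, 2.6]. Speed limits (rad/s): [2.22, 2.22, 2.79, 2.79, 3.14, 3.14, 3.14].

INTERFACE

Orientations are given as a unit quaternion [x, y, z, w].
In Python, from workcell import * gives the robot as it stands. The module is installed in compiled form; this text tells all that it offers.
- The arm moves only by the tool carry_out, never from a script. Its argument "motion" is a list of rows, each an object with "xyz": the shift along the tool's x, y, z in m, a list of three; "angular": the turn, a rotation vector about the tool's x, y, z in degrees, a list of three. A call has 1 to 12 rows; each row is the pose to reach, as a shift and turn from the pose commanded when the call began, along the tool's axes at that moment; what a row does not reach only later rows make up. A row lasts 1/10 s, in which the tool goes at most 50 mm and 8.59 degrees, less where a joint would pass 70% of its speed; a pose out of reach is approached as far as the arm can. A call with a gripper value outside its range is refused whole. "hand" is the opening, from 0 (shut) to 1 (fully open), set as the call begins (left out, the last holds). The fingers move at their own pace and stop on an object; "grip_force" is the grip in N (left out, the last holds). Time passes only in rows, so rows that repeat a pose let the fingers close. It gives the time, the measured TCP pose, the force, the opening and the grip force at its end, in the units of the state.
- get_obs(): the state, without advancing time (a new reading comes with each control period).
- camera(name): name is "side" or "top"; returns a dict with "img" (400x640x3 uint8, red, green, blue), "fx", "fy", "cx", "cy" (pixels), "extrinsics" (4x4, takes a point from camera to world coordinates). Camera axes: x right, y up, looking along -z (the intrinsics and any distortion apply to the point x, -y, -z); pixel columns grow to the right and rows downward; lengths in m; the calibration is good to about 2 mm. A picture is of the moment at which its call begins. There is no depth.
- hand_in(): hands the job in; it is judged then, once.
The state is a dict: "clock": time; "joint_pos": joint angles; "joint_velocities": joint speeds; "tau": joint torques, N m; "position": TCP position; "ee_rot": TCP orientation; "ft_force": force on the tool from outside, world axes, zero at the start; "torque": the same for the moment, N m; "grip_width": opening from 0.0 (shut) to 1.0 (fully open); "grasp_force": force on a finger pad.
Only numpy, scipy, OpenCV 4.12 (cv2) and the standard library are available. Lean on these libraries where they do the work, as an engineer would, in place of code of your own. Each camera call takes 0.05 s, during which the arm holds its last target. There are 200 camera calls.

## Working session

There is one attempt and no reset: what is moved stays moved. The work goes in short steps, Python scripts to look and compute and a tool call to move; the robot and the scene stay as the last step left them, time stands still between calls to the robot, and variables do not carry over. Pictures are saved under pics/ and viewed, at most 14 in all, crops included, and the job is handed in when it is done.

Besides the shell and the picture viewer there is one more tool, called after "Request:" as name(argument=value, ...) on one line, values as JSON. carry_out: Moves the arm, as the interface text tells. Its arguments: {"type":"object","properties":{"motion":{"type":"array"},"hand":{"type":"number"},"grip_force":{"type":"number"}},"required":["motion"]}

```bash
mkdir -p pics
python3 - <<'E'
from workcell import *
import cv2, numpy as np
print(get_obs())
for n in("top","side"):
    c=camera(n); cv2.imwrite(f"pics/{n}0.png",c["img"][:,:,::-1]); print(n,{k:v for k,v in c.items() if k!="img"})
E
```

```text
{'clock': 0.0, 'joint_pos': array([-1.37061231,  0.33286235, -0.06468847,  1.46095124,  0.02160284,
        1.34992407, -0.08850257]), 'joint_velocities': array([ 1.13763269e-03, -1.14985514e-03,  7.28938259e-04,  1.33488239e-03,
        3.37794601e-04, -9.73727262e-05,  2.06450806e-04]), 'tau': array([-4.22671328e-04, -6.25443435e+01,  4.87813528e-02, -3.91625583e+01,
        1.61670672e-02,  9.45943786e-03,  5.73274019e-05]), 'position': array([0.1380193 , 0.60917215, 0.23051713]), 'ee_rot': array([ 1.11157612e-01,  9.93802526e-01, -7.23463687e-04, -4.29078498e-05]), 'ft_force': array([-0.15695514, -0.87122503,  0.37168085]), 'torque': array([-0.00569608,  0.04263482,  0.00422794]), 'grasp_force': 0.0, 'grip_width': 0.9976125368668511}
top {'fx': 493.07892595068927, 'fy': 493.07892595068927, 'cx': 318.09839869206735, 'cy': 203.1391958386648, 'extrinsics': array([[-0.01382456,  0.98502313, -0.17186712,  0.23956993],
       [-0.99983692, -0.01561531, -0.00907176, -0.05127201],
       [-0.01161965,  0.17171368,  0.98507837,  1.47126624],
       [ 0.        ,  0.        ,  0.        ,  1.        ]])}
side {'fx': 364.55604504765506, 'fy': 364.55604504765506, 'cx': 314.53330161742656, 'cy': 198.15386931888418, 'extrinsics': array([[ 0.68999175,  0.56070747, -0.45773193,  0.00121455],
       [-0.72380501,  0.53817004, -0.43183251, -0.48895237],
       [ 0.00420589,  0.62926953,  0.77717576,  0.94788707],
       [ 0.        ,  0.        ,  0.        ,  1.        ]])}
```

View pics/top0.png

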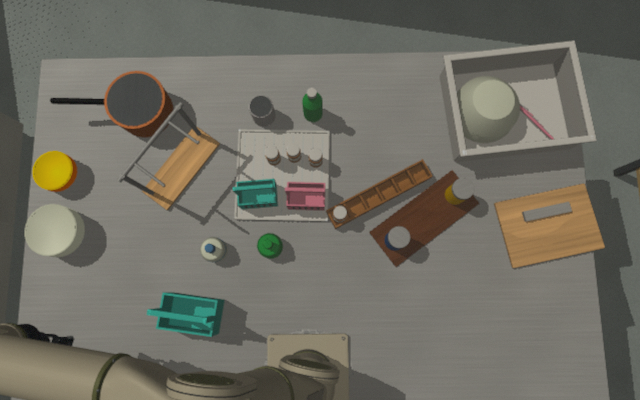

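View pics/side0.png

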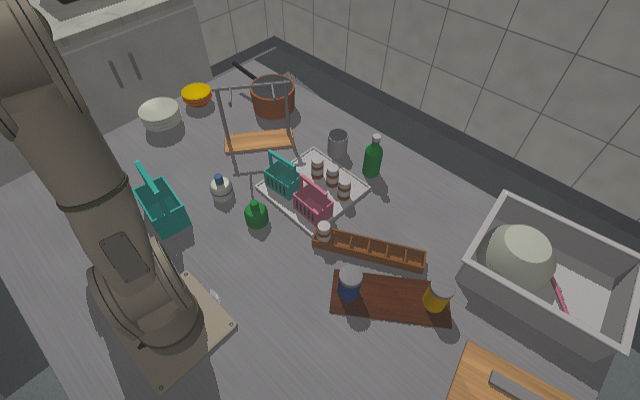

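The top view shows the rail (170,165), teal basket (256,194), pink basket (306,195), three spare jars (272,157), (293,154), (316,158), rack with one jar at (340,213), the tray (425,218), the pot (211,248) and a green decoy (269,245). The large teal basket (190,315) is also a decoy. I'll enlarge both views to pick out details.

Run:
```python
import cv2
a=cv2.imread("pics/top0.png")[95:275,110:370]; cv2.imwrite("pics/tc.png",cv2.resize(a,None,fx=3,fy=3,interpolation=cv2.INTER_CUBIC))
a=cv2.imread("pics/side0.png")[70:260,200:450]; cv2.imwrite("pics/sc.png",cv2.resize(a,None,fx=3,fy=3,interpolation=cv2.INTER_CUBIC))
```

```text
(no output)
```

View pics/tc.png

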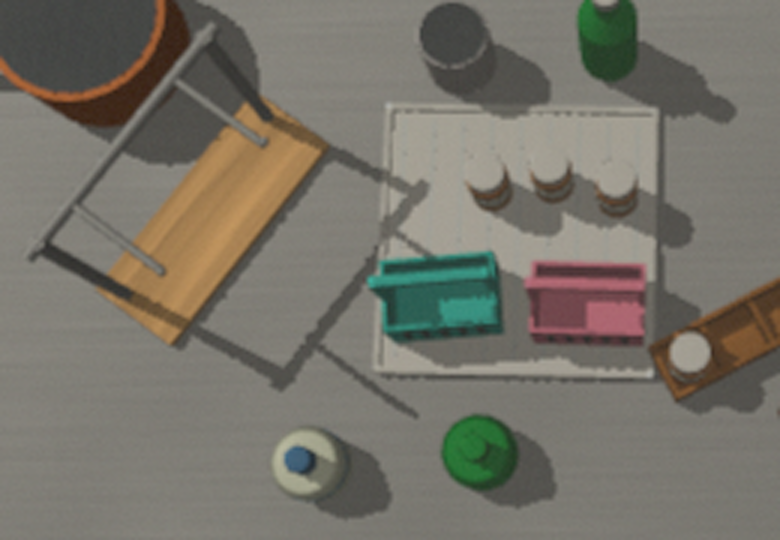

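View pics/sc.png

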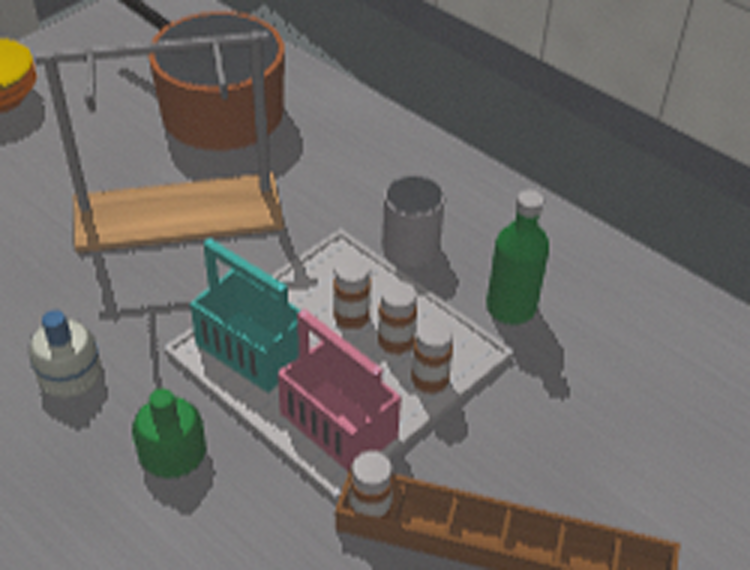

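Crops are clear: teal bar at crop (375–495, 262–287), pink bar (530–645, 270), caps at (488,167), (551,163), (617,175), pot knob (299,460), hooks with tips (265,142) and (160,270). Next I'll crop the rack and tray.

Run:
```python
import cv2,numpy as np
a=cv2.imread("pics/top0.png")[155:270,320:484]; b=cv2.imread("pics/side0.png")[215:330,305:460]
r=lambda i:cv2.resize(i,None,fx=4.8,fy=4.8/1,interpolation=cv2.INTER_CUBIC)
cv2.imwrite("pics/rt.png",r(a)); cv2.imwrite("pics/rs.png",r(b))
```

```text
(no output)
```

View pics/rt.png

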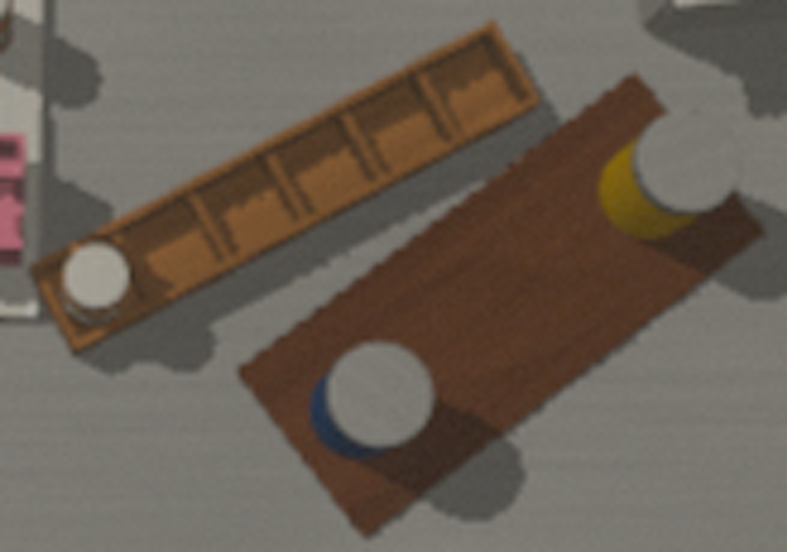

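View pics/rs.png

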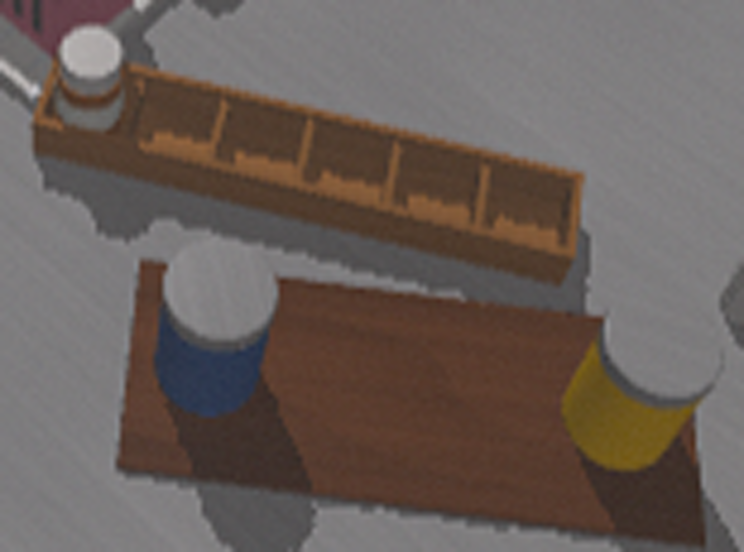

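The top crop gives rack rim corners (33,270), (495,22), (538,98), (78,353) and lids (380,395), (687,160). The side crop gives rim corners (37,120), (583,175), (572,252). Now I'll triangulate.

```bash
cat > h.py <<'E'
import numpy as np, pickle
from scipy.spatial.transform import Rotation as R
C={'top':(493.0789,318.0984,203.1392,np.array([[-0.01382456,0.98502313,-0.17186712,0.23956993],[-0.99983692,-0.01561531,-0.00907176,-0.05127201],[-0.01161965,0.17171368,0.98507837,1.47126624]])),
'side':(364.556,314.5333,198.1539,np.array([[0.68999175,0.56070747,-0.45773193,0.00121455],[-0.72380501,0.53817004,-0.43183251,-0.48895237],[0.00420589,0.62926953,0.77717576,0.94788707]]))}
def ray(n,p):
    f,cx,cy,E=C[n]; d=E[:,:3]@np.array([(p[0]-cx)/f,-(p[1]-cy)/f,-1]); return E[:,3],d/np.linalg.norm(d)
def plane(n,p,z):
    o,d=ray(n,p); return o+d*(z-o[2])/d[2]
def tri(pt,ps):
    o,d=ray('top',pt); q,e=ray('side',ps)
    s,t=np.linalg.lstsq(np.c_[d,-e],q-o,rcond=None)[0]
    a=o+s*d;b=q+t*e; return (a+b)/2,1e3*np.linalg.norm(a-b)
def uncrop(p,s,u0,v0): return ((p[0]+.5)/s-.5+u0,(p[1]+.5)/s-.5+v0)
tc=lambda *p:uncrop(p,3,110,95); sc=lambda *p:uncrop(p,3,200,70)
rt=lambda *p:uncrop(p,4.8,320,155); rs=lambda *p:uncrop(p,4.8,305,215)
E
python3 - <<'E'
from h import *
np.set_printoptions(precision=4,suppress=True)
for n,a,b in [("knob",tc(299,460),sc(56,316)),("jarcapA",tc(488,167),sc(352,268)),("jarB",tc(551,163),sc(398,295)),("jarC",tc(617,174),sc(433,338)),
 ("tealL",tc(370,282),sc(209,243)),("tealR",tc(495,258),sc(287,294)),("pinkL",tc(530,268),sc(303,317)),("pinkR",tc(645,268),sc(381,370)),
 ("hookFar",tc(265,142),sc(224,93)),("hookNear",tc(161,271),sc(92,104)),("postFar",tc(208,35),sc(265,35)),("postNear",tc(37,252),sc(47,60)),
 ("rackA",rt(33,270),rs(58,64)),("rackB",rt(78,353),rs(37,120)),("rackC",rt(538,98),rs(572,252)),("rackD",rt(495,22),rs(583,175)),("rackjar",rt(96,275),rs(91,52)),
 ("blue",rt(380,395),rs(221,291)),("yel",rt(687,160),rs(662,352)),("trayL",rt(240,372),rs(141,262)),("trayB",rt(367,537),rs(118,470)),("trayR",rt(763,231),rs(703,545))]:
    p,r=tri(a,b); print(n,p,round(r,1))
for n,p in [("A",(33,270)),("B",(78,353)),("C",(538,98)),("D",(495,22))]: print(n,plane('top',rt(*p),.036))
for n,z,p in [("A",.087,(488,167)),("B",.087,(551,163)),("C",.087,(617,174))]: print(n,plane('top',tc(*p),z))
for p in (380,395),(687,160): print(plane('top',rt(*p),.106))
for p in (240,372),(367,537),(635,73),(763,231): print("tray",plane('top',rt(*p),.006))
E
```

```text
knob [0.3576 0.2656 0.1005] 2.0
jarcapA [0.6346 0.0939 0.0922] 7.0
jarB [0.6397 0.0323 0.0895] 3.8
jarC [ 0.6296 -0.03    0.0769] 7.7
tealL [0.5153 0.1945 0.1444] 0.2
tealR [0.5318 0.0844 0.1363] 13.8
pinkL [0.5227 0.0523 0.1328] 13.7
pinkR [ 0.5207 -0.0545  0.139 ] 11.3
hookFar [0.6188 0.2703 0.2415] 3.0
hookNear [0.5073 0.3546 0.2432] 0.4
postFar [0.722  0.3217 0.2385] 5.7
postNear [0.5286 0.4653 0.2333] 1.8
rackA [ 0.4672 -0.0615  0.0227] 3.4
rackB [ 0.4147 -0.0895  0.0453] 2.4
rackC [ 0.5674 -0.3751  0.0419] 2.2
rackD [ 0.6165 -0.3513  0.0408] 2.1
rackjar [ 0.4544 -0.0988  0.0864] 1.5
blue [ 0.3791 -0.2609  0.1051] 0.7
yel [ 0.5159 -0.4484  0.0968] 2.1
trayL [ 0.4037 -0.1891  0.0104] 2.3
trayB [ 0.3011 -0.2638  0.0072] 2.5
trayR [ 0.4881 -0.519   0.0064] 2.1
A [ 0.4665 -0.0624  0.036 ]
B [ 0.4148 -0.089   0.036 ]
C [ 0.5696 -0.3773  0.036 ]
D [ 0.6186 -0.3531  0.036 ]
A [0.639  0.0924 0.087 ]
B [0.642  0.0313 0.087 ]
C [ 0.6299 -0.0326  0.087 ]
[ 0.3792 -0.261   0.106 ]
[ 0.5148 -0.4466  0.106 ]
tray [ 0.4051 -0.1902  0.006 ]
tray [ 0.3022 -0.2648  0.006 ]
tray [ 0.5917 -0.4463  0.006 ]
tray [ 0.4888 -0.5201  0.006 ]
```

Run:
```python
import cv2,numpy as np
a=cv2.imread("pics/top0.png")[175:213,230:330]; b=cv2.imread("pics/side0.png")[148:226,262:336]
A=cv2.resize(a,None,fx=7.4,fy=7.4,interpolation=cv2.INTER_CUBIC);B=cv2.resize(b,None,fx=4,fy=4,interpolation=cv2.INTER_CUBIC)
o=np.zeros((281+312,740,3),np.uint8);o[:281]=A[:281];o[281:,:296]=B;o=cv2.convertScaleAbs(o,alpha=1.4);cv2.imwrite("pics/b.png",o);print(A.shape,B.shape)
```

```text
(281, 740, 3) (312, 296, 3)
```

View pics/b.png

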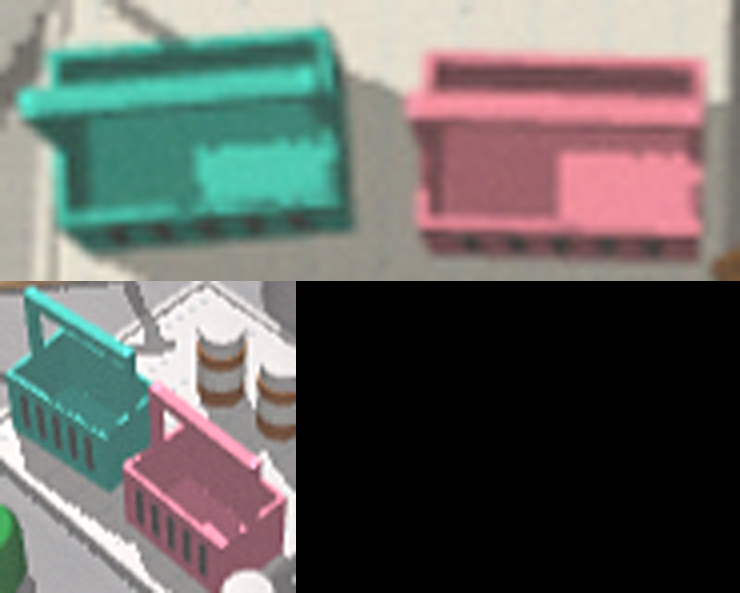

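The teal bar runs (20,102)–(318,78) and the pink bar (408,107)–(706,107) in the enlarged top crop. Side ends are teal (32,10)/(133,72) and pink (158,105)/(262,184).

```bash
cat >> h.py <<'E'
bt=lambda *p:uncrop(p,7.4,230,175); bs=lambda *p:uncrop(p,4,262,148)
E
python3 - <<'E'
from h import *
np.set_printoptions(precision=4,suppress=True)
for n,a,b in [("tealL",bt(20,102),bs(30,12)),("tealR",bt(318,78),bs(131,72)),("pinkL",bt(410,107),bs(156,107)),("pinkR",bt(706,107),bs(261,184))]:
    p,r=tri(a,b); print(n,p,round(r,1),plane('top',a,.145))
print([plane('top',bt(*p),.078) for p in [(50,50),(330,32),(350,225),(62,232),(425,55),(706,60),(703,232),(418,228)]])
# jars: brown mask components in both views
import cv2
for n,(x0,y0,x1,y1) in dict(top=(255,140,335,175),side=(300,150,360,205)).items():
    im=cv2.imread(f"pics/{n}0.png")[y0:y1,x0:x1].astype(int); b,g,r=im[...,0],im[...,1],im[...,2]
    m=((r-b>35)&(r>70)).astype(np.uint8); k,l,s,c=cv2.connectedComponentsWithStats(m)
    for i in range(1,k):
        if s[i,4]>4: print(n,s[i]+[x0,y0,0,0,0],c[i]+[x0,y0])
# rack/tray frames
A,B,Cc,D=[plane('top',rt(*p),.036)[:2] for p in [(33,270),(78,353),(538,98),(495,22)]]
print('rack ctr',(A+B+Cc+D)/4,'len',np.linalg.norm(A-D),np.linalg.norm(B-Cc),np.linalg.norm(A-B),'ang',np.degrees(np.arctan2(*((D-A+Cc-B)[::-1]))))
E
```

```text
tealL [0.5166 0.197  0.142 ] 0.0 [0.516  0.1964 0.145 ]
tealR [0.5214 0.0856 0.1502] 1.9 [0.5233 0.0856 0.145 ]
pinkL [0.5122 0.0514 0.1436] 0.4 [0.5117 0.0514 0.145 ]
pinkR [ 0.5093 -0.0583  0.1475] 0.5 [ 0.51   -0.0585  0.145 ]
[array([0.5505, 0.1975, 0.078 ]), array([0.556 , 0.0878, 0.078 ]), array([0.4792, 0.0799, 0.078 ]), array([0.4782, 0.1918, 0.078 ]), array([0.5461, 0.0506, 0.078 ]), array([ 0.5423, -0.0591,  0.078 ]), array([ 0.4743, -0.0569,  0.078 ]), array([0.4776, 0.0536, 0.078 ])]
top [290 154  10   4  10] [294.5 156.4]
top [268 159   9   2   9] [272.     159.6667]
top [309 158   9   5  11] [312.2727 160.9091]
side [311 163  12   7  24] [316.625  167.0417]
side [330 173   9   5  15] [334.3333 175.6667]
side [300 174  27  20  95] [312.6    183.5368]
side [313 176   7   3  13] [316.4615 177.    ]
side [303 183   5   5   8] [304.875 185.5  ]
side [337 183  14   9  26] [344.0385 188.0769]
side [329 184   6   3  10] [331.1 185.5]
side [338 196  10   4  16] [342.625 198.125]
side [300 199   8   6  14] [303.0714 201.8571]
side [327 198   6   7  17] [329.8824 201.2353]
rack ctr [ 0.5174 -0.2205] len 0.3280809176865422 0.327184150235292 0.05810952205856679 ang -62.08366704243676
```

Run:
```python
import cv2,numpy as np
a=cv2.imread("pics/top0.png")[142:172,262:328]; b=cv2.imread("pics/side0.png")[152:206,302:356]; d=cv2.imread("pics/side0.png")[78:110,210:290]
A=cv2.resize(a,None,fx=10,fy=10,interpolation=cv2.INTER_CUBIC);B=cv2.resize(b,None,fx=5,fy=5,interpolation=cv2.INTER_CUBIC);D=cv2.resize(d,None,fx=6,fy=6,interpolation=cv2.INTER_CUBIC)
o=np.zeros((570,760,3),np.uint8);o[:300,:660]=A;o[300:,:270]=B;o[300:492,270:750]=D;cv2.imwrite("pics/j.png",o)
from h import *
np.set_printoptions(precision=4,suppress=True)
print("foot",[plane('top',tc(*p),.012)[:2] for p in [(255,94),(327,148),(175,347),(103,290)]])
for t,r in [((266,143),(176,81)),((162,272),(76,206))]: 
    T=plane('top',tc(*t),.25)[:2];Q=plane('top',tc(*r),.236)[:2];print("tip",T,"root",Q,np.linalg.norm(T-Q),np.degrees(np.arctan2(*(T-Q)[::-1])))
print("cup",plane('top',tc(453,38),.085),"soap",plane('top',tc(605,5),.17))
```

```text
foot [array([0.7428, 0.3412]), array([0.6837, 0.2654]), array([0.4794, 0.4139]), array([0.5388, 0.4891])]
tip [0.6166 0.2664] root [0.6787 0.3507] 0.104685778891345 -126.37001089840076
tip [0.5048 0.3515] root [0.5673 0.433 ] 0.10272455814983023 -127.49470909775378
cup [0.7718 0.1274 0.085 ] soap [ 0.7688 -0.0246  0.17  ]
```

View pics/j.png

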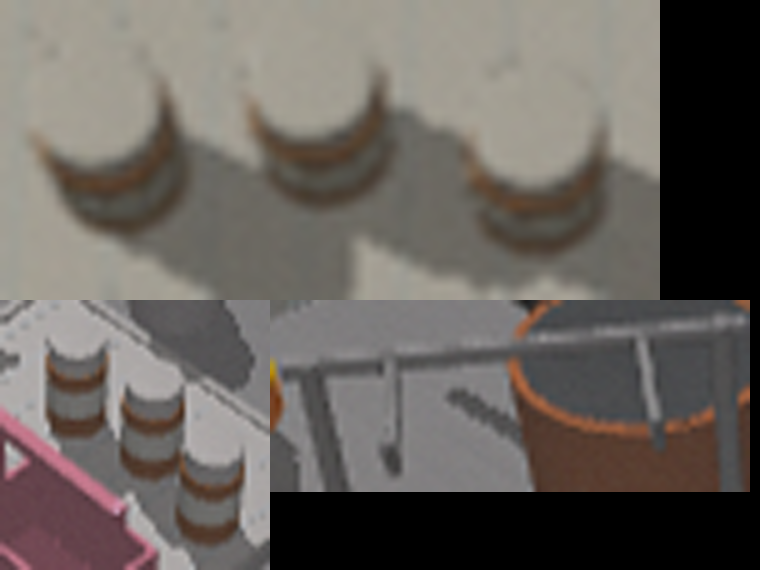

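The enlarged jars show cap circles centred near (97,100), (316,73) and (536,122). Base centres in the side crop are (77,117), (152,157) and (209,222).

Run:
```python
from h import *
np.set_printoptions(precision=4,suppress=True)
jt=lambda *p:uncrop(p,10,262,142); js=lambda *p:uncrop(p,5,302,152)
for cap,base,sb in [((97,100),(119,165),(77,117)),((316,73),(326,140),(152,157)),((536,122),(540,186),(209,222))]:
    p,r=tri(jt(*base),js(*sb))
    print(plane('top',jt(*cap),.087),plane('top',jt(*base),.008),plane('side',js(*sb),.008),'tri',p,r)
u=np.array([np.cos(np.radians(53)),np.sin(np.radians(53))])
for T in ([.6166,.2664],[.5048,.3515]): print("seat",T+.039*u)
```

```text
[0.6354 0.0955 0.087 ] [0.6373 0.0971 0.008 ] [0.6362 0.099  0.008 ] tri [0.6361 0.0975 0.0095] 2.005857622040304
[0.6424 0.0318 0.087 ] [0.6441 0.0336 0.008 ] [0.6448 0.0362 0.008 ] tri [0.6426 0.0337 0.012 ] 1.1447928929513957
[ 0.6266 -0.032   0.087 ] [ 0.6285 -0.0318  0.008 ] [ 0.6281 -0.0298  0.008 ] tri [ 0.6272 -0.0314  0.0104] 1.5671700438194944
seat [0.6401 0.2975]
seat [0.5283 0.3826]
```

```bash
cat > go.py <<'E'
import sys
from h import *
from workcell import get_obs
# usage: go.py x y z yaw [x y z yaw ...]: shift (mm) and turn (deg) in tool axes, each from the previous pose
o=get_obs(); p=o['position']; r=R.from_quat(o['ee_rot'])
print('t %.1f'%o['clock'],'p',p.round(4),'f',o['ft_force'].round(1),'w %.3f gf %.0f'%(o['grip_width'],o['grasp_force']))
a=list(map(float,sys.argv[1:]))
for i in range(0,len(a),4):
    y=np.radians(a[i+3]); t=np.array(a[i:i+3]); Y=np.array([np.cos(y),np.sin(y),0]); Z=np.array([0,0,-1.])
    q=R.from_matrix(np.c_[np.cross(Y,Z),Y,Z])
    print((1e3*r.inv().apply(t-p)).round(1),np.degrees((r.inv()*q).as_rotvec()).round(2)); p,r=t,q
E
python3 go.py .517 .167 .21 3.7 .517 .167 .120 3.7
```

```text
t 0.1 p [0.138  0.6092 0.2306] f [ 0.1  0.7 -0.4] w 0.999 gf 0
[-467.3 -347.6   21.1] [-6.000e-02  5.000e-02  7.354e+01]
[ 0.  0. 90.] [0. 0. 0.]
```

Request:
carry_out(motion=[{"xyz":[-0.467,-0.348,0.02],"angular":[0,0,73.5]},{"xyz":[-0.467,-0.348,0.02],"angular":[0,0,73.5]},{"xyz":[-0.467,-0.348,0.02],"angular":[0,0,73.5]},{"xyz":[-0.467,-0.348,0.02],"angular":[0,0,73.5]},{"xyz":[-0.467,-0.348,0.02],"angular":[0,0,73.5]},{"xyz":[-0.467,-0.348,0.02],"angular":[0,0,73.5]},{"xyz":[-0.467,-0.348,0.02],"angular":[0,0,73.5]},{"xyz":[-0.467,-0.348,0.02],"angular":[0,0,73.5]},{"xyz":[-0.467,-0.348,0.02],"angular":[0,0,73.5]},{"xyz":[-0.467,-0.348,0.02],"angular":[0,0,73.5]},{"xyz":[-0.467,-0.348,0.02],"angular":[0,0,73.5]},{"xyz":[-0.467,-0.348,0.02],"angular":[0,0,73.5]}], hand=0.6, grip_force=40)

```text
clock: 1.3
position: [0.5183, 0.1633, 0.2112]
ee_rot: [0.685, 0.729, -0.0, 0.0]
ft_force: [0.2, -0.1, 0.2]
grip_width: 0.597
grasp_force: 0.0
```

```bash
python3 go.py .517 .167 .21 3.7 .517 .167 .120 3.7
```

```text
t 1.3 p [0.5183 0.1633 0.2112] f [ 0.2 -0.1  0.2] w 0.597 gf 0
[ 3.8 -1.1  1.2] [ 0.02  0.05 -0.15]
[ 0.  0. 90.] [0. 0. 0.]
```

Request:
carry_out(motion=[{"xyz":[0,0,0.0]},{"xyz":[0,0,0.045]},{"xyz":[0,0,0.09]},{"xyz":[0,0,0.09]},{"xyz":[0,0,0.09]}])

```text
validation failed for argument at $.mo...
```

Request:
carry_out(motion=[{"xyz":[0,0,0]},{"xyz":[0,0,0]},{"xyz":[0,0,0]},{"xyz":[0,0,0]},{"xyz":[0,0,0]},{"xyz":[0,0,0]}], hand=0.0)

```text
validation failed for argument at $.mo...
```

Request:
carry_out(motion=[{"xyz":[0,0,-0.01]},{"xyz":[0,0,-0.02]},{"xyz":[0,0,-0.03]},{"xyz":[0,0,-0.03]}])

```text
validation failed for argument at $.mo...
```

```bash
python3 go.py .517 .167 .15 3.7
python3 - <<'E'
from workcell import *
import cv2
a=camera("top")["img"][150:230,200:340,::-1];b=camera("side")["img"][120:240,220:380,::-1]
import numpy as np
o=np.zeros((600,800,3),np.uint8);o[:240,:420]=cv2.resize(a,None,fx=3,fy=3);o[240:600,:480]=cv2.resize(b,None,fx=3,fy=3);cv2.imwrite("pics/g1.png",o)
E
```

```text
t 1.3 p [0.5183 0.1633 0.2112] f [ 0.2 -0.1  0.2] w 0.597 gf 0
[ 3.8 -1.1 61.2] [ 0.02  0.05 -0.15]
```

View pics/g1.png

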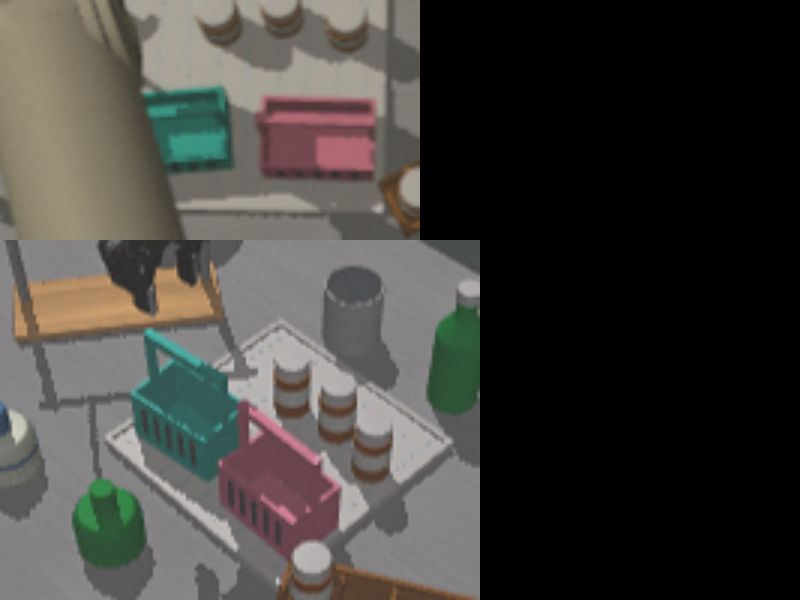

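The moves were refused because angular is required in every row. The picture shows the fingers hovering above the left end of the teal handle, with nothing moved.

Request:
carry_out(motion=[{"xyz":[0,0,0.0],"angular":[0,0,0]},{"xyz":[0,0,0.045],"angular":[0,0,0]},{"xyz":[0,0,0.09],"angular":[0,0,0]},{"xyz":[0,0,0.09],"angular":[0,0,0]},{"xyz":[0,0,0.09],"angular":[0,0,0]}])

```text
clock: 1.9
position: [0.5161, 0.168, 0.122]
ee_rot: [0.683, 0.73, -0.0, -0.0]
ft_force: [0.0, 0.7, 0.0]
grip_width: 0.602
grasp_force: 0.0
```

Request:
carry_out(motion=[{"xyz":[0,0,0],"angular":[0,0,0]},{"xyz":[0,0,0],"angular":[0,0,0]},{"xyz":[0,0,0],"angular":[0,0,0]},{"xyz":[0,0,0],"angular":[0,0,0]},{"xyz":[0,0,0],"angular":[0,0,0]},{"xyz":[0,0,0],"angular":[0,0,0]}], hand=0.0)

```text
clock: 2.5
position: [0.518, 0.1676, 0.1228]
ee_rot: [0.684, 0.73, 0.002, 0.001]
ft_force: [1.6, 0.7, 7.1]
grip_width: 0.11
grasp_force: 40.6
```

```bash
python3 go.py .517 .167 .26 3.7
```

```text
t 2.5 p [0.518  0.1676 0.1228] f [1.6 0.7 7.1] w 0.110 gf 41
[  -0.3   -0.6 -137.2] [ 0.19 -0.09  0.03]
```

Request:
carry_out(motion=[{"xyz":[0,0,-0.05],"angular":[0,0,0]},{"xyz":[0,0,-0.1],"angular":[0,0,0]},{"xyz":[0,0,-0.139],"angular":[0,0,0]},{"xyz":[0,0,-0.139],"angular":[0,0,0]},{"xyz":[0,0,-0.139],"angular":[0,0,0]}], grip_force=60)

```text
clock: 3.0
position: [0.5167, 0.167, 0.2607]
ee_rot: [0.684, 0.73, 0.001, -0.0]
ft_force: [-0.5, -0.1, -2.0]
grip_width: 0.104
grasp_force: 60.1
```

```bash
python3 go.py .459 .3345 .2605 53 .5073 .3983 .2605 53
```

```text
t 3.0 p [0.5167 0.167  0.2607] f [-0.5 -0.1 -2. ] w 0.104 gf 60
[170.9 -46.7   0.3] [ 7.000e-02 -2.000e-02 -4.927e+01]
[-0.2 80.   0. ] [0. 0. 0.]
```

Request:
carry_out(motion=[{"xyz":[0.171,-0.047,0],"angular":[0,0,-49.3]},{"xyz":[0.171,-0.047,0],"angular":[0,0,-49.3]},{"xyz":[0.171,-0.047,0],"angular":[0,0,-49.3]},{"xyz":[0.171,-0.047,0],"angular":[0,0,-49.3]},{"xyz":[0.171,-0.047,0],"angular":[0,0,-49.3]},{"xyz":[0.171,-0.047,0],"angular":[0,0,-49.3]},{"xyz":[0.171,-0.047,0],"angular":[0,0,-49.3]},{"xyz":[0.171,-0.047,0],"angular":[0,0,-49.3]}])

```text
clock: 3.8
position: [0.4582, 0.334, 0.259]
ee_rot: [0.319, 0.948, -0.001, -0.001]
ft_force: [-0.5, -0.2, -1.3]
grip_width: 0.102
grasp_force: 60.1
```

```bash
python3 go.py .459 .3345 .2605 53 .5073 .3983 .2605 53
python3 - <<'E'
from workcell import *
import cv2
b=camera("side")["img"][60:200,190:370,::-1]
cv2.imwrite("pics/g2.png",cv2.resize(b,None,fx=4,fy=4,interpolation=2))
E
```

```text
t 3.8 p [0.4582 0.334  0.259 ] f [-0.5 -0.2 -1.3] w 0.102 gf 60
[-0.3  0.8 -1.5] [-0.12 -0.03 -0.18]
[-0.2 80.   0. ] [0. 0. 0.]
```

View pics/g2.png

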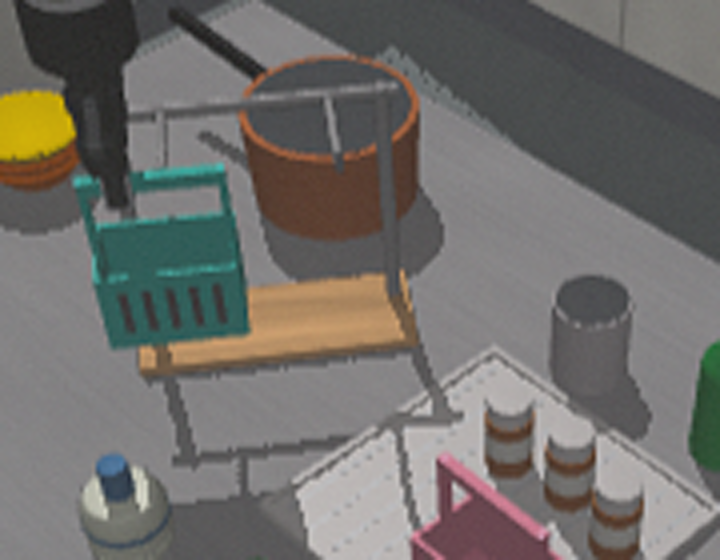

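The basket hangs level in the grip, its handle in front of the left hook (hook at (163,150), bar at (75–230,180)). I'll move it in and lower it.

Request:
carry_out(motion=[{"xyz":[0,0.02,0],"angular":[0,0,0]},{"xyz":[0,0.04,0],"angular":[0,0,0]},{"xyz":[0,0.06,0],"angular":[0,0,0]},{"xyz":[0,0.08,0],"angular":[0,0,0]},{"xyz":[0,0.08,0],"angular":[0,0,0]},{"xyz":[0,0.08,0],"angular":[0,0,0]}])

```text
clock: 4.45
position: [0.5066, 0.3981, 0.2596]
ee_rot: [0.318, 0.948, -0.001, -0.0]
ft_force: [-0.1, -0.8, -2.4]
grip_width: 0.103
grasp_force: 60.1
```

Request:
carry_out(motion=[{"xyz":[0,0,0.012],"angular":[0,0,0]},{"xyz":[0,0,0.024],"angular":[0,0,0]},{"xyz":[0,0,0.032],"angular":[0,0,0]},{"xyz":[0,0,0.035],"angular":[0,0,0]},{"xyz":[0,0,0.036],"angular":[0,0,0]},{"xyz":[0,0,0.036],"angular":[0,0,0]}])

```text
clock: 5.05
position: [0.5064, 0.3981, 0.2252]
ee_rot: [0.317, 0.948, 0.0, -0.0]
ft_force: [-3.6, -2.3, 5.5]
grip_width: 0.102
grasp_force: 61.2
```

Request:
carry_out(motion=[{"xyz":[0,0,0],"angular":[0,0,0]},{"xyz":[0,0,0],"angular":[0,0,0]},{"xyz":[0,0,0],"angular":[0,0,0]},{"xyz":[0,0,0],"angular":[0,0,0]},{"xyz":[0,0,-0.01],"angular":[0,0,0]},{"xyz":[0,0,-0.03],"angular":[0,0,0]},{"xyz":[0,0,-0.07],"angular":[0,0,0]},{"xyz":[0,0,-0.07],"angular":[0,0,0]}], hand=0.5)

```text
clock: 5.85
position: [0.5083, 0.3995, 0.3009]
ee_rot: [0.317, 0.948, 0.004, 0.002]
ft_force: [0.8, 0.4, 0.6]
grip_width: 0.498
grasp_force: 0.0
```

```bash
python3 go.py .511 -.030 .27 -1  .511 -.030 .121 -1
python3 - <<'E'
from workcell import *
import cv2
b=camera("side")["img"][60:200,190:370,::-1]
cv2.imwrite("pics/g3.png",cv2.resize(b,None,fx=4,fy=4,interpolation=2))
E
```

```text
t 5.8 p [0.5083 0.3995 0.3009] f [0.8 0.4 0.6] w 0.498 gf 0
[-260.4 -341.8   28.3] [ 0.5  -0.15 54.02]
[  0.   0. 149.] [0. 0. 0.]
```

View pics/g3.png

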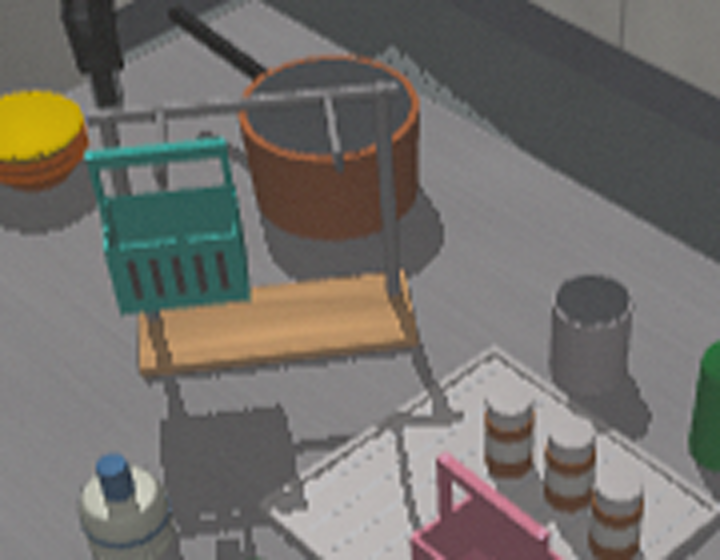

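The teal basket hangs on the left hook (bar at (90–225,150)), level. Next is the pink basket.

Request:
carry_out(motion=[{"xyz":[-0.26,-0.342,0.025],"angular":[0,0,54]},{"xyz":[-0.26,-0.342,0.025],"angular":[0,0,54]},{"xyz":[-0.26,-0.342,0.025],"angular":[0,0,54]},{"xyz":[-0.26,-0.342,0.025],"angular":[0,0,54]},{"xyz":[-0.26,-0.342,0.025],"angular":[0,0,54]},{"xyz":[-0.26,-0.342,0.025],"angular":[0,0,54]},{"xyz":[-0.26,-0.342,0.025],"angular":[0,0,54]},{"xyz":[-0.26,-0.342,0.025],"angular":[0,0,54]},{"xyz":[-0.26,-0.342,0.025],"angular":[0,0,54]},{"xyz":[-0.26,-0.342,0.025],"angular":[0,0,54]},{"xyz":[-0.26,-0.342,0.025],"angular":[0,0,54]},{"xyz":[-0.26,-0.342,0.025],"angular":[0,0,54]}])

```text
clock: 7.1
position: [0.5088, -0.0297, 0.2691]
ee_rot: [0.712, 0.702, -0.0, -0.0]
ft_force: [0.1, -0.2, -0.5]
grip_width: 0.502
grasp_force: 0.0
```

```bash
python3 go.py .511 -.030 .121 -1
```

```text
t 7.1 p [ 0.5088 -0.0297  0.2691] f [ 0.1 -0.2 -0.5] w 0.502 gf 0
[ -0.3   2.3 148.1] [-0.03 -0.02  0.14]
```

Request:
carry_out(motion=[{"xyz":[0,0.002,0.05],"angular":[0,0,0]},{"xyz":[0,0.002,0.1],"angular":[0,0,0]},{"xyz":[0,0.002,0.148],"angular":[0,0,0]},{"xyz":[0,0.002,0.148],"angular":[0,0,0]},{"xyz":[0,0.002,0.148],"angular":[0,0,0]}])

```text
clock: 7.6
position: [0.511, -0.0304, 0.1221]
ee_rot: [0.713, 0.702, -0.001, -0.0]
ft_force: [1.0, 0.1, 1.0]
grip_width: 0.498
grasp_force: 0.0
```

Request:
carry_out(motion=[{"xyz":[0,0,0],"angular":[0,0,0]},{"xyz":[0,0,0],"angular":[0,0,0]},{"xyz":[0,0,0],"angular":[0,0,0]},{"xyz":[0,0,0],"angular":[0,0,0]},{"xyz":[0,0,0],"angular":[0,0,0]},{"xyz":[0,0,-0.05],"angular":[0,0,0]},{"xyz":[0,0,-0.1],"angular":[0,0,0]},{"xyz":[0,0,-0.139],"angular":[0,0,0]},{"xyz":[0,0,-0.139],"angular":[0,0,0]},{"xyz":[0,0,-0.139],"angular":[0,0,0]}], hand=0.0)

```text
clock: 8.6
position: [0.5112, -0.0311, 0.2612]
ee_rot: [0.713, 0.701, 0.001, 0.0]
ft_force: [-0.1, -0.3, -1.9]
grip_width: 0.1
grasp_force: 59.1
```

```bash
python3 go.py .6124 .2182 .2605 53 .6608 .2819 .2605 53
```

```text
t 8.6 p [ 0.5112 -0.0311  0.2612] f [-0.1 -0.3 -1.9] w 0.100 gf 59
[250.9  97.    1.2] [  0.15  -0.   -53.96]
[-0.3 80.   0. ] [0. 0. 0.]
```

Request:
carry_out(motion=[{"xyz":[0.219,0.073,0],"angular":[0,0,-54]},{"xyz":[0.219,0.073,0],"angular":[0,0,-54]},{"xyz":[0.219,0.073,0],"angular":[0,0,-54]},{"xyz":[0.219,0.073,0],"angular":[0,0,-54]},{"xyz":[0.219,0.073,0],"angular":[0,0,-54]},{"xyz":[0.219,0.073,0],"angular":[0,0,-54]},{"xyz":[0.219,0.073,0],"angular":[0,0,-54]},{"xyz":[0.219,0.073,0],"angular":[0,0,-54]},{"xyz":[0.219,0.073,0],"angular":[0,0,-54]}])

```text
clock: 9.5
position: [0.5871, 0.1862, 0.2592]
ee_rot: [0.318, 0.948, -0.001, -0.001]
ft_force: [-0.3, 0.6, -0.8]
grip_width: 0.103
grasp_force: 59.2
```

```bash
python3 go.py .6608 .2819 .2605 53
```

```text
t 9.5 p [0.5871 0.1862 0.2592] f [-0.3  0.6 -0.8] w 0.103 gf 59
[ -1.1 120.8  -1.5] [-0.09 -0.05 -0.09]
```

Request:
carry_out(motion=[{"xyz":[0,0.03,0],"angular":[0,0,0]},{"xyz":[0,0.055,0],"angular":[0,0,0]},{"xyz":[0,0.075,0],"angular":[0,0,0]},{"xyz":[0,0.095,0],"angular":[0,0,0]},{"xyz":[0,0.11,0],"angular":[0,0,0]},{"xyz":[0,0.12,0],"angular":[0,0,0]},{"xyz":[0,0.12,0],"angular":[0,0,0]},{"xyz":[0,0.12,0],"angular":[0,0,0]}])

```text
clock: 10.3
position: [0.6595, 0.2819, 0.2598]
ee_rot: [0.318, 0.948, -0.0, -0.0]
ft_force: [0.4, 0.3, -0.6]
grip_width: 0.101
grasp_force: 59.1
```

Request:
carry_out(motion=[{"xyz":[0,0,0.012],"angular":[0,0,0]},{"xyz":[0,0,0.024],"angular":[0,0,0]},{"xyz":[0,0,0.032],"angular":[0,0,0]},{"xyz":[0,0,0.035],"angular":[0,0,0]},{"xyz":[0,0,0.036],"angular":[0,0,0]},{"xyz":[0,0,0.036],"angular":[0,0,0]}])

```text
clock: 10.9
position: [0.6593, 0.282, 0.2258]
ee_rot: [0.317, 0.948, 0.0, -0.0]
ft_force: [-5.1, -3.0, 10.2]
grip_width: 0.105
grasp_force: 60.8
```

Request:
carry_out(motion=[{"xyz":[0,0,0],"angular":[0,0,0]},{"xyz":[0,0,0],"angular":[0,0,0]},{"xyz":[0,0,0],"angular":[0,0,0]},{"xyz":[0,0,0],"angular":[0,0,0]},{"xyz":[0,0,-0.01],"angular":[0,0,0]},{"xyz":[0,0,-0.03],"angular":[0,0,0]},{"xyz":[0,0,-0.08],"angular":[0,0,0]},{"xyz":[0,0,-0.08],"angular":[0,0,0]}], hand=0.5)

```text
clock: 11.7
position: [0.6616, 0.2828, 0.3125]
ee_rot: [0.317, 0.948, 0.004, 0.004]
ft_force: [-0.1, 0.1, 0.9]
grip_width: 0.498
grasp_force: 0.0
```

```bash
python3 go.py .6275 -.0315 .25 28
python3 - <<'E'
from workcell import *
import cv2
b=camera("side")["img"][60:210,180:380,::-1]
cv2.imwrite("pics/g4.png",cv2.resize(b,None,fx=4,fy=4,interpolation=2))
E
```

```text
t 11.7 p [0.6616 0.2828 0.3125] f [-0.1  0.1  0.9] w 0.498 gf 0
[-161.5 -272.2   60.9] [ 0.59  0.17 25.03]
```

View pics/g4.png

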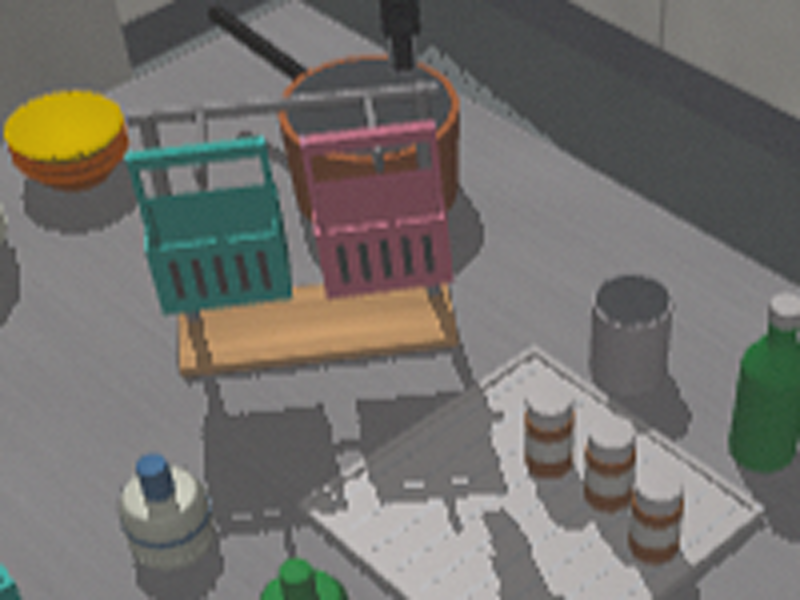

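Both baskets hang level on their hooks, teal bar at (130–265,150) and pink at (305–440,135). Now the jars, starting with C.

Request:
carry_out(motion=[{"xyz":[-0.1615,-0.272,0.054],"angular":[0,0,25]},{"xyz":[-0.1615,-0.272,0.054],"angular":[0,0,25]},{"xyz":[-0.1615,-0.272,0.054],"angular":[0,0,25]},{"xyz":[-0.1615,-0.272,0.054],"angular":[0,0,25]},{"xyz":[-0.1615,-0.272,0.054],"angular":[0,0,25]},{"xyz":[-0.1615,-0.272,0.054],"angular":[0,0,25]},{"xyz":[-0.1615,-0.272,0.054],"angular":[0,0,25]},{"xyz":[-0.1615,-0.272,0.054],"angular":[0,0,25]},{"xyz":[-0.1615,-0.272,0.054],"angular":[0,0,25]},{"xyz":[-0.1615,-0.272,0.054],"angular":[0,0,25]}], hand=0.8)

```text
clock: 12.75
position: [0.6254, -0.03, 0.2502]
ee_rot: [0.514, 0.858, 0.0, -0.0]
ft_force: [0.2, 0.3, 0.1]
grip_width: 0.801
grasp_force: 0.0
```

```bash
python3 go.py .6275 -.0315 .045 28
```

```text
t 12.8 p [ 0.6254 -0.03    0.2502] f [0.2 0.3 0.1] w 0.801 gf 0
[ -2.4   1.1 205.2] [ 0.02 -0.04  0.17]
```

Request:
carry_out(motion=[{"xyz":[-0.001,0.001,0.05],"angular":[0,0,0]},{"xyz":[-0.001,0.001,0.1],"angular":[0,0,0]},{"xyz":[-0.001,0.001,0.15],"angular":[0,0,0]},{"xyz":[-0.001,0.001,0.18],"angular":[0,0,0]},{"xyz":[-0.001,0.001,0.204],"angular":[0,0,0]},{"xyz":[-0.001,0.001,0.204],"angular":[0,0,0]},{"xyz":[-0.001,0.001,0.204],"angular":[0,0,0]},{"xyz":[-0.001,0.001,0.204],"angular":[0,0,0]}])

```text
clock: 13.55
position: [0.6277, -0.0318, 0.0481]
ee_rot: [0.514, 0.858, 0.001, 0.001]
ft_force: [-0.5, 0.2, -0.1]
grip_width: 0.802
grasp_force: 0.0
```

```bash
python3 go.py .6275 -.0315 .046 28
```

```text
t 13.6 p [ 0.6277 -0.0318  0.0481] f [-0.5  0.2 -0.1] w 0.802 gf 0
[ 0.4 -0.1  2.1] [0.14 0.05 0.08]
```

Request:
carry_out(motion=[{"xyz":[0,0,0.001],"angular":[0,0,0]},{"xyz":[0,0,0.001],"angular":[0,0,0]},{"xyz":[0,0,0.001],"angular":[0,0,0]},{"xyz":[0,0,0.001],"angular":[0,0,0]},{"xyz":[0,0,0.001],"angular":[0,0,0]},{"xyz":[0,0,-0.03],"angular":[0,0,0]},{"xyz":[0,0,-0.07],"angular":[0,0,0]},{"xyz":[0,0,-0.1],"angular":[0,0,0]},{"xyz":[0,0,-0.1],"angular":[0,0,0]}], hand=0.0, grip_force=30)

```text
clock: 14.45
position: [0.6288, -0.0328, 0.1513]
ee_rot: [0.515, 0.857, 0.002, 0.003]
ft_force: [0.7, -0.2, -1.6]
grip_width: 0.477
grasp_force: 31.2
```

```bash
python3 go.py .5806 -.3398 .146 28
```

```text
t 14.4 p [ 0.6288 -0.0328  0.1513] f [ 0.7 -0.2 -1.6] w 0.477 gf 31
[-248.3 -186.8    4.7] [0.39 0.16 0.01]
```

Request:
carry_out(motion=[{"xyz":[-0.25,-0.187,0],"angular":[0,0,0]},{"xyz":[-0.25,-0.187,0],"angular":[0,0,0]},{"xyz":[-0.25,-0.187,0],"angular":[0,0,0]},{"xyz":[-0.25,-0.187,0],"angular":[0,0,0]},{"xyz":[-0.25,-0.187,0],"angular":[0,0,0]},{"xyz":[-0.25,-0.187,0],"angular":[0,0,0]},{"xyz":[-0.25,-0.187,0],"angular":[0,0,0]},{"xyz":[-0.25,-0.187,0],"angular":[0,0,0]},{"xyz":[-0.25,-0.187,0],"angular":[0,0,0]},{"xyz":[-0.25,-0.187,0],"angular":[0,0,0]}])

```text
clock: 15.45
position: [0.5798, -0.3388, 0.1459]
ee_rot: [0.514, 0.858, 0.001, -0.0]
ft_force: [0.4, 0.2, -1.9]
grip_width: 0.481
grasp_force: 31.2
```

```bash
python3 go.py .5806 -.3398 .043 28
python3 - <<'E'
from workcell import *
import cv2,numpy as np
a=camera("top")["img"][150:250,360:460,::-1];b=camera("side")["img"][160:290,320:480,::-1]
o=np.zeros((520,800,3),np.uint8);o[:300,:300]=cv2.resize(a,None,fx=3,fy=3);o[:,:][0:455,300:800][:, :]=0
B=cv2.resize(b[:,:],None,fx=3.1,fy=3.1,interpolation=2);o[:B.shape[0],300:300+B.shape[1]]=B;cv2.imwrite("pics/p1.png",o)
E
```

```text
t 15.4 p [ 0.5798 -0.3388  0.1459] f [ 0.4  0.2 -1.9] w 0.481 gf 31
[ -1.4   0.2 102.9] [ 0.04 -0.07  0.18]
```

View pics/p1.png

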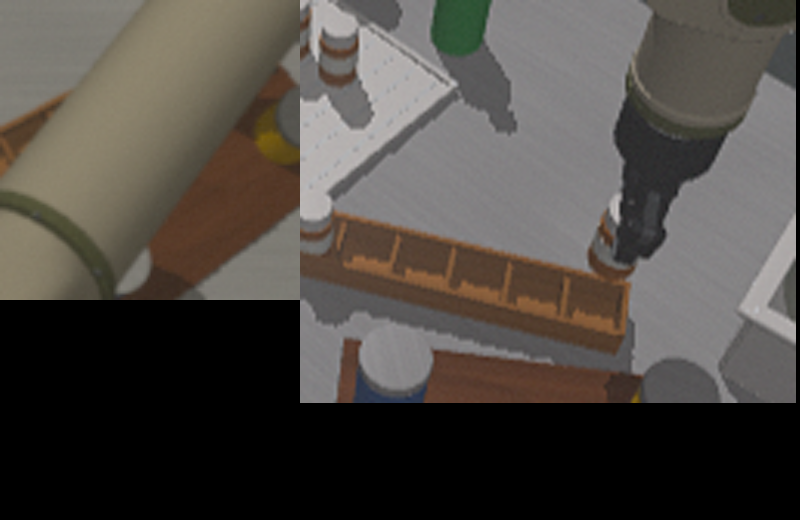

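The jar hangs upright just above the end pocket, base near (613,265) in the side crop. I'll check its horizontal position by ray.

Run:
```python
from h import *
from workcell import *
import cv2
ps=lambda u,v:uncrop((u-300,v),3.1,320,160)
for z in (.1,.105,.11): print(z,plane('side',ps(613,265),z).round(4))
b=camera("side")["img"].astype(int); r=b[...,0]-b[...,2]
m=((r>35)&(b[...,0]>70)).astype(np.uint8); k,l,s,c=cv2.connectedComponentsWithStats(m[215:255,405:440])
for i in range(1,k): print(s[i][:5]+[405,215,0,0,0])
```

```text
0.1 [ 0.5812 -0.3388  0.1   ]
0.105 [ 0.5778 -0.3396  0.105 ]
0.11 [ 0.5744 -0.3405  0.11  ]
[417 229   4  10  13]
[415 243   1   1   1]
[405 245  23  10 156]
```

Request:
carry_out(motion=[{"xyz":[0,0,0.04],"angular":[0,0,0]},{"xyz":[0,0,0.06],"angular":[0,0,0]},{"xyz":[0,0,0.07],"angular":[0,0,0]},{"xyz":[0,0,0.08],"angular":[0,0,0]},{"xyz":[0,0,0.085],"angular":[0,0,0]},{"xyz":[0,0,0.085],"angular":[0,0,0]},{"xyz":[0,0,0.085],"angular":[0,0,0]}])

```text
clock: 16.3
position: [0.5794, -0.3412, 0.0621]
ee_rot: [0.515, 0.857, 0.0, 0.001]
ft_force: [-0.4, 0.8, -1.0]
grip_width: 0.481
grasp_force: 31.1
```

```bash
python3 go.py .5806 -.3398 .043 28
```

```text
t 16.3 p [ 0.5794 -0.3412  0.0621] f [-0.4  0.8 -1. ] w 0.481 gf 31
[ 0.7  1.7 19.1] [0.04 0.05 0.04]
```

Request:
carry_out(motion=[{"xyz":[0,0.001,0.008],"angular":[0,0,0]},{"xyz":[0,0.001,0.014],"angular":[0,0,0]},{"xyz":[0,0.001,0.017],"angular":[0,0,0]},{"xyz":[0,0.001,0.017],"angular":[0,0,0]}])

```text
clock: 16.7
position: [0.5797, -0.3405, 0.0439]
ee_rot: [0.515, 0.857, -0.0, -0.0]
ft_force: [-0.2, -0.3, -1.7]
grip_width: 0.481
grasp_force: 31.1
```

Request:
carry_out(motion=[{"xyz":[0,0,0],"angular":[0,0,0]},{"xyz":[0,0,0],"angular":[0,0,0]},{"xyz":[0,0,0],"angular":[0,0,0]},{"xyz":[0,0,0],"angular":[0,0,0]},{"xyz":[0,0,-0.02],"angular":[0,0,0]},{"xyz":[0,0,-0.06],"angular":[0,0,0]},{"xyz":[0,0,-0.11],"angular":[0,0,0]},{"xyz":[0,0,-0.11],"angular":[0,0,0]}], hand=0.8)

```text
clock: 17.5
position: [0.5824, -0.3428, 0.1618]
ee_rot: [0.515, 0.857, 0.0, 0.005]
ft_force: [0.2, 0.4, 0.2]
grip_width: 0.802
grasp_force: 0.0
```

```bash
python3 go.py .643 .0335 .156 28
```

```text
t 17.5 p [ 0.5824 -0.3428  0.1618] f [0.2 0.4 0.2] w 0.802 gf 0
[303.8 230.2   4.6] [0.36 0.5  0.01]
```

Request:
carry_out(motion=[{"xyz":[0.301,0.231,0],"angular":[0,0,0]},{"xyz":[0.301,0.231,0],"angular":[0,0,0]},{"xyz":[0.301,0.231,0],"angular":[0,0,0]},{"xyz":[0.301,0.231,0],"angular":[0,0,0]},{"xyz":[0.301,0.231,0],"angular":[0,0,0]},{"xyz":[0.301,0.231,0],"angular":[0,0,0]},{"xyz":[0.301,0.231,0],"angular":[0,0,0]},{"xyz":[0.301,0.231,0],"angular":[0,0,0]},{"xyz":[0.301,0.231,0],"angular":[0,0,0]},{"xyz":[0.301,0.231,0],"angular":[0,0,0]},{"xyz":[0.301,0.231,0],"angular":[0,0,0]}])

```text
clock: 18.6
position: [0.6422, 0.032, 0.1544]
ee_rot: [0.516, 0.857, -0.0, 0.0]
ft_force: [-0.2, -0.5, 0.7]
grip_width: 0.798
grasp_force: 0.0
```

```bash
python3 go.py .643 .0335 .047 28;  python3 - <<'E'
from workcell import *
import cv2
cv2.imwrite("pics/t2.png",camera("side")["img"][:,:,::-1])
from h import *
b=cv2.imread("pics/t2.png").astype(int); r=b[...,2]-b[...,0]
m=((r>35)&(b[...,2]>70)).astype(np.uint8); k,l,s,c=cv2.connectedComponentsWithStats(m[155:200,300:360])
for i in range(1,k):
    if s[i,4]>5: print(s[i][:5]+[300,155,0,0,0])
w=(b.min(2)>120).astype(np.uint8); k,l,s,c=cv2.connectedComponentsWithStats(w[215:260,390:440])
for i in range(1,k):
    if s[i,4]>10: print('cap',s[i][:5]+[390,215,0,0,0],plane('side',c[i]+[390,215],.078).round(4))
E
```

```text
t 18.6 p [0.6422 0.032  0.1544] f [-0.2 -0.5  0.7] w 0.798 gf 0
[  1.    1.5 107.4] [-0.01  0.04 -0.08]
[311 163   4   6   8]
[315 165   8   5  15]
[326 172  13   6  19]
[315 176   5   3   8]
cap [ 390  215   50   45 1817] [ 0.6227 -0.3056  0.078 ]
```

Request:
carry_out(motion=[{"xyz":[0.001,0.001,0.05],"angular":[0,0,0]},{"xyz":[0.001,0.001,0.08],"angular":[0,0,0]},{"xyz":[0.001,0.001,0.107],"angular":[0,0,0]},{"xyz":[0.001,0.001,0.107],"angular":[0,0,0]},{"xyz":[0.001,0.001,0.107],"angular":[0,0,0]},{"xyz":[0.001,0.001,0.107],"angular":[0,0,0]}])

```text
clock: 19.25
position: [0.6438, 0.0345, 0.0493]
ee_rot: [0.515, 0.857, 0.001, 0.001]
ft_force: [0.1, 0.6, 0.8]
grip_width: 0.801
grasp_force: 0.0
```

Request:
carry_out(motion=[{"xyz":[0,0,0],"angular":[0,0,0]},{"xyz":[0,0,0],"angular":[0,0,0]},{"xyz":[0,0,0],"angular":[0,0,0]},{"xyz":[0,0,0],"angular":[0,0,0]},{"xyz":[0,0,0],"angular":[0,0,0]},{"xyz":[0,0,-0.03],"angular":[0,0,0]},{"xyz":[0,0,-0.07],"angular":[0,0,0]},{"xyz":[0,0,-0.1],"angular":[0,0,0]},{"xyz":[0,0,-0.1],"angular":[0,0,0]}], hand=0.0)

```text
clock: 20.15
position: [0.6451, 0.035, 0.1525]
ee_rot: [0.515, 0.857, 0.003, 0.003]
ft_force: [-0.1, -0.9, -1.5]
grip_width: 0.479
grasp_force: 31.3
```

```bash
python3 go.py .5553 -.2921 .146 28
```

```text
t 20.1 p [0.6451 0.035  0.1525] f [-0.1 -0.9 -1.5] w 0.479 gf 31
[-246.6 -233.     5.3] [0.42 0.13 0.02]
```

Request:
carry_out(motion=[{"xyz":[-0.247,-0.231,0],"angular":[0,0,0]},{"xyz":[-0.247,-0.231,0],"angular":[0,0,0]},{"xyz":[-0.247,-0.231,0],"angular":[0,0,0]},{"xyz":[-0.247,-0.231,0],"angular":[0,0,0]},{"xyz":[-0.247,-0.231,0],"angular":[0,0,0]},{"xyz":[-0.247,-0.231,0],"angular":[0,0,0]},{"xyz":[-0.247,-0.231,0],"angular":[0,0,0]},{"xyz":[-0.247,-0.231,0],"angular":[0,0,0]},{"xyz":[-0.247,-0.231,0.03],"angular":[0,0,0]},{"xyz":[-0.247,-0.231,0.045],"angular":[0,0,0]},{"xyz":[-0.247,-0.231,0.045],"angular":[0,0,0]},{"xyz":[-0.247,-0.231,0.045],"angular":[0,0,0]}])

```text
clock: 21.35
position: [0.5549, -0.291, 0.1024]
ee_rot: [0.514, 0.858, -0.0, -0.0]
ft_force: [0.9, 0.5, -0.4]
grip_width: 0.483
grasp_force: 31.2
```

```bash
python3 go.py .5553 -.2921 .063 28
```

```text
t 21.4 p [ 0.5549 -0.291   0.1024] f [ 0.9  0.5 -0.4] w 0.483 gf 31
[-1.2 -0.2 39.4] [-0.03 -0.03  0.08]
```

Request:
carry_out(motion=[{"xyz":[-0.001,0,0.015],"angular":[0,0,0]},{"xyz":[-0.001,0,0.028],"angular":[0,0,0]},{"xyz":[-0.001,0,0.039],"angular":[0,0,0]},{"xyz":[-0.001,0,0.039],"angular":[0,0,0]},{"xyz":[-0.001,0,0.039],"angular":[0,0,0]}])

```text
clock: 21.85
position: [0.5551, -0.2924, 0.063]
ee_rot: [0.515, 0.857, -0.0, -0.0]
ft_force: [0.6, 0.8, -2.4]
grip_width: 0.479
grasp_force: 31.2
```

```bash
python3 go.py .5553 -.2921 .046 28
```

```text
t 21.9 p [ 0.5551 -0.2924  0.063 ] f [ 0.6  0.8 -2.4] w 0.479 gf 31
[ 0.1  0.3 17. ] [-0.03 -0.03  0.03]
```

Request:
carry_out(motion=[{"xyz":[0,0,0.008],"angular":[0,0,0]},{"xyz":[0,0,0.013],"angular":[0,0,0]},{"xyz":[0,0,0.016],"angular":[0,0,0]},{"xyz":[0,0,0.016],"angular":[0,0,0]}])

```text
clock: 22.25
position: [0.555, -0.2922, 0.0467]
ee_rot: [0.515, 0.857, -0.0, -0.0]
ft_force: [-0.2, -0.5, -1.4]
grip_width: 0.476
grasp_force: 31.2
```

Request:
carry_out(motion=[{"xyz":[0,0,0],"angular":[0,0,0]},{"xyz":[0,0,0],"angular":[0,0,0]},{"xyz":[0,0,0],"angular":[0,0,0]},{"xyz":[0,0,0],"angular":[0,0,0]},{"xyz":[0,0,-0.02],"angular":[0,0,0]},{"xyz":[0,0,-0.06],"angular":[0,0,0]},{"xyz":[0,0,-0.11],"angular":[0,0,0]},{"xyz":[0,0,-0.11],"angular":[0,0,0]}], hand=0.8)

```text
clock: 23.05
position: [0.558, -0.2945, 0.1643]
ee_rot: [0.515, 0.857, 0.001, 0.005]
ft_force: [0.9, -0.8, -1.4]
grip_width: 0.794
grasp_force: 0.0
```

Request:
carry_out(motion=[{"xyz":[0.305,0.254,0],"angular":[0,0,0]},{"xyz":[0.305,0.254,0],"angular":[0,0,0]},{"xyz":[0.305,0.254,0],"angular":[0,0,0]},{"xyz":[0.305,0.254,0],"angular":[0,0,0]},{"xyz":[0.305,0.254,0],"angular":[0,0,0]},{"xyz":[0.305,0.254,0],"angular":[0,0,0]},{"xyz":[0.305,0.254,0],"angular":[0,0,0]},{"xyz":[0.305,0.254,0],"angular":[0,0,0]},{"xyz":[0.305,0.254,0],"angular":[0,0,0]},{"xyz":[0.305,0.254,0],"angular":[0,0,0]},{"xyz":[0.305,0.254,0],"angular":[0,0,0]},{"xyz":[0.305,0.254,0],"angular":[0,0,0]}])

```text
clock: 24.25
position: [0.6362, 0.0943, 0.1575]
ee_rot: [0.516, 0.857, -0.0, 0.0]
ft_force: [-0.8, -0.8, -0.2]
grip_width: 0.798
grasp_force: 0.0
```

```bash
python3 go.py .636 .097 .047 28
```

```text
t 24.2 p [0.6362 0.0943 0.1575] f [-0.8 -0.8 -0.2] w 0.798 gf 0
[  2.6   1.1 110.5] [ 0.01  0.02 -0.12]
```

Request:
carry_out(motion=[{"xyz":[0.002,0,0.05],"angular":[0,0,0]},{"xyz":[0.002,0,0.08],"angular":[0,0,0]},{"xyz":[0.002,0,0.109],"angular":[0,0,0]},{"xyz":[0.002,0,0.109],"angular":[0,0,0]},{"xyz":[0.002,0,0.109],"angular":[0,0,0]},{"xyz":[0.002,0,0.109],"angular":[0,0,0]}])

```text
clock: 24.85
position: [0.6365, 0.0976, 0.0505]
ee_rot: [0.515, 0.857, 0.001, 0.001]
ft_force: [0.8, 0.2, 0.5]
grip_width: 0.8
grasp_force: 0.0
```

Request:
carry_out(motion=[{"xyz":[0,0,0],"angular":[0,0,0]},{"xyz":[0,0,0],"angular":[0,0,0]},{"xyz":[0,0,0],"angular":[0,0,0]},{"xyz":[0,0,0],"angular":[0,0,0]},{"xyz":[0,0,0],"angular":[0,0,0]},{"xyz":[0,0,-0.03],"angular":[0,0,0]},{"xyz":[0,0,-0.07],"angular":[0,0,0]},{"xyz":[0,0,-0.1],"angular":[0,0,0]},{"xyz":[0,0,-0.1],"angular":[0,0,0]}], hand=0.0)

```text
clock: 25.75
position: [0.6377, 0.0981, 0.1535]
ee_rot: [0.515, 0.857, 0.003, 0.003]
ft_force: [0.1, -0.7, -1.0]
grip_width: 0.481
grasp_force: 31.3
```

```bash
python3 go.py .530 -.2444 .146 28
```

```text
t 25.8 p [0.6377 0.0981 0.1535] f [ 0.1 -0.7 -1. ] w 0.481 gf 31
[-251.8 -256.     6. ] [0.43 0.09 0.02]
```

Request:
carry_out(motion=[{"xyz":[-0.253,-0.254,0],"angular":[0,0,0]},{"xyz":[-0.253,-0.254,0],"angular":[0,0,0]},{"xyz":[-0.253,-0.254,0],"angular":[0,0,0]},{"xyz":[-0.253,-0.254,0],"angular":[0,0,0]},{"xyz":[-0.253,-0.254,0],"angular":[0,0,0]},{"xyz":[-0.253,-0.254,0],"angular":[0,0,0]},{"xyz":[-0.253,-0.254,0],"angular":[0,0,0]},{"xyz":[-0.253,-0.254,0],"angular":[0,0,0]},{"xyz":[-0.253,-0.254,0.03],"angular":[0,0,0]},{"xyz":[-0.253,-0.254,0.045],"angular":[0,0,0]},{"xyz":[-0.253,-0.254,0.045],"angular":[0,0,0]},{"xyz":[-0.253,-0.254,0.045],"angular":[0,0,0]}])

```text
clock: 26.95
position: [0.5301, -0.2441, 0.1034]
ee_rot: [0.514, 0.858, -0.0, -0.0]
ft_force: [0.5, -0.9, -0.1]
grip_width: 0.478
grasp_force: 31.3
```

Request:
carry_out(motion=[{"xyz":[0,0,0],"angular":[0,0,0]},{"xyz":[0,0,0],"angular":[0,0,0]}])

```text
clock: 27.15
position: [0.5306, -0.2446, 0.1042]
ee_rot: [0.515, 0.857, 0.0, 0.001]
ft_force: [-0.8, 0.8, -1.0]
grip_width: 0.477
grasp_force: 31.3
```

```bash
python3 go.py .530 -.2444 .063 28
```

```text
t 27.1 p [ 0.5306 -0.2446  0.1042] f [-0.8  0.8 -1. ] w 0.477 gf 31
[ 0.5 -0.5 41.2] [0.06 0.05 0.07]
```

Request:
carry_out(motion=[{"xyz":[0,0,0.015],"angular":[0,0,0]},{"xyz":[0,0,0.028],"angular":[0,0,0]},{"xyz":[0,0,0.04],"angular":[0,0,0]},{"xyz":[0,0,0.04],"angular":[0,0,0]},{"xyz":[0,0,0.04],"angular":[0,0,0]}])

```text
clock: 27.65
position: [0.5296, -0.2446, 0.0628]
ee_rot: [0.515, 0.857, -0.0, -0.001]
ft_force: [0.0, 0.3, -0.8]
grip_width: 0.478
grasp_force: 31.3
```

Request:
carry_out(motion=[{"xyz":[0,0,0.008],"angular":[0,0,0]},{"xyz":[0,0,0.013],"angular":[0,0,0]},{"xyz":[0,0,0.015],"angular":[0,0,0]},{"xyz":[0,0,0.015],"angular":[0,0,0]}])

```text
clock: 28.05
position: [0.5297, -0.2446, 0.0479]
ee_rot: [0.515, 0.857, -0.0, -0.0]
ft_force: [-0.2, 0.6, -0.4]
grip_width: 0.478
grasp_force: 31.3
```

Request:
carry_out(motion=[{"xyz":[0,0,0],"angular":[0,0,0]},{"xyz":[0,0,0],"angular":[0,0,0]},{"xyz":[0,0,0],"angular":[0,0,0]},{"xyz":[0,0,0],"angular":[0,0,0]},{"xyz":[0,0,-0.02],"angular":[0,0,0]},{"xyz":[0,0,-0.06],"angular":[0,0,0]},{"xyz":[0,0,-0.11],"angular":[0,0,0]},{"xyz":[0,0,-0.14],"angular":[0,0,0]},{"xyz":[0,0,-0.14],"angular":[0,0,0]}], hand=0.8)

```text
clock: 28.95
position: [0.5319, -0.2459, 0.1931]
ee_rot: [0.515, 0.857, 0.001, 0.004]
ft_force: [0.1, 0.4, -0.2]
grip_width: 0.8
grasp_force: 0.0
```

```bash
cat > knob.py <<'E'
from workcell import *
from h import *
import cv2
for n,x0,y0,x1,y1 in (("top",130,200,300,300),("side",170,130,260,270)):
    im=camera(n)["img"].astype(int); b=im[...,2]-im[...,0]
    m=((b>25)).astype(np.uint8)[y0:y1,x0:x1]; k,l,s,c=cv2.connectedComponentsWithStats(m)
    for i in range(1,k):
        if s[i,4]>5: print(n,s[i]+[x0,y0,0,0,0],(c[i]+[x0,y0]).round(1),[plane(n,c[i]+[x0,y0],z).round(4) for z in (.092,)])
E
python3 knob.py; python3 go.py .3576 .2656 .22 28
```

```text
top [151 200  23  10 115] [161.6 203.1] [array([0.4873, 0.4076, 0.092 ])]
top [190 247   9   8  59] [194.2 250.6] [array([0.3509, 0.3103, 0.092 ])]
top [161 292  57   8 228] [182.  296.8] [array([0.2241, 0.3404, 0.092 ])]
side [219 130  34   8 160] [233.8 133.1] [array([0.5216, 0.3955, 0.092 ])]
side [204 168   9  12  67] [208.3 172.9] [array([0.3454, 0.3031, 0.092 ])]
side [170 186  22  46 453] [178.8 211.5] [array([0.1937, 0.2387, 0.092 ])]
t 29.1 p [ 0.5301 -0.2446  0.1886] f [-0.5  0.1 -0.4] w 0.802 gf 0
[531.4  87.6 -31.5] [0.07 0.02 0.04]
```

```bash
python3 -c "
from h import *
print(tri((194.2,250.6),(208.3,172.9)), plane('top',(194.2,250.6),.085),plane('side',(208.3,172.9),.08))"; python3 go.py .351 .308 .17 28
```

```text
(array([0.3509907 , 0.31383326, 0.0800003 ]), np.float64(1.7039346069603656)) [0.35135067 0.31214196 0.085     ] [0.35023915 0.31423775 0.08      ]
t 29.1 p [ 0.5301 -0.2446  0.1886] f [-0.5  0.1 -0.4] w 0.802 gf 0
[572.  101.7  18.5] [0.07 0.02 0.04]
```

Request:
carry_out(motion=[{"xyz":[0.576,0.103,0],"angular":[0,0,0]},{"xyz":[0.576,0.103,0],"angular":[0,0,0]},{"xyz":[0.576,0.103,0],"angular":[0,0,0]},{"xyz":[0.576,0.103,0],"angular":[0,0,0]},{"xyz":[0.576,0.103,0],"angular":[0,0,0]},{"xyz":[0.576,0.103,0],"angular":[0,0,0]},{"xyz":[0.576,0.103,0],"angular":[0,0,0]},{"xyz":[0.576,0.103,0],"angular":[0,0,0]},{"xyz":[0.576,0.103,0],"angular":[0,0,0]},{"xyz":[0.576,0.103,0],"angular":[0,0,0]},{"xyz":[0.576,0.103,0],"angular":[0,0,0]},{"xyz":[0.576,0.103,0],"angular":[0,0,0]}])

```text
clock: 30.25
position: [0.3476, 0.3147, 0.1867]
ee_rot: [0.514, 0.858, -0.001, -0.001]
ft_force: [0.1, 0.8, 0.2]
grip_width: 0.797
grasp_force: 0.0
```

Request:
carry_out(motion=[{"xyz":[0,0,0],"angular":[0,0,0]},{"xyz":[0,0,0],"angular":[0,0,0]},{"xyz":[0,0,0],"angular":[0,0,0]}])

```text
clock: 30.55
position: [0.3503, 0.3108, 0.1874]
ee_rot: [0.515, 0.857, -0.001, -0.0]
ft_force: [-0.0, 0.4, -0.3]
grip_width: 0.8
grasp_force: 0.0
```

```bash
python3 knob.py; python3 go.py .351 .313 .067 28
```

```text
top [151 200  23  10 113] [161.3 203.2] [array([0.4873, 0.4083, 0.092 ])]
top [190 247   9   8  58] [194.1 250.5] [array([0.3511, 0.3105, 0.092 ])]
side [219 130  34   8 161] [233.7 133.1] [array([0.5214, 0.3957, 0.092 ])]
side [204 168   9  12  71] [208.4 173. ] [array([0.3452, 0.3025, 0.092 ])]
side [170 186  22  50 605] [177.2 214.2] [array([0.1848, 0.2335, 0.092 ])]
t 30.6 p [0.3506 0.3109 0.188 ] f [-0.5  0.4  0.3] w 0.801 gf 0
[  1.7   1.4 120.9] [-0.03  0.01 -0.08]
```

Pot is stationary. I'll descend and grip the knob.

Request:
carry_out(motion=[{"xyz":[0.001,0.001,0.05],"angular":[0,0,0]},{"xyz":[0.001,0.001,0.09],"angular":[0,0,0]},{"xyz":[0.001,0.001,0.11],"angular":[0,0,0]},{"xyz":[0.001,0.001,0.12],"angular":[0,0,0]},{"xyz":[0.001,0.001,0.12],"angular":[0,0,0]},{"xyz":[0.001,0.001,0.12],"angular":[0,0,0]}])

```text
clock: 31.25
position: [0.3512, 0.3138, 0.0694]
ee_rot: [0.515, 0.857, 0.001, 0.0]
ft_force: [0.1, 0.5, 0.8]
grip_width: 0.799
grasp_force: 0.0
```

Request:
carry_out(motion=[{"xyz":[0,0,0],"angular":[0,0,0]},{"xyz":[0,0,0],"angular":[0,0,0]},{"xyz":[0,0,0],"angular":[0,0,0]},{"xyz":[0,0,0],"angular":[0,0,0]},{"xyz":[0,0,0],"angular":[0,0,0]},{"xyz":[0,0,0],"angular":[0,0,0]}], hand=0.0, grip_force=50)

```text
clock: 31.85
position: [0.3512, 0.3141, 0.0691]
ee_rot: [0.515, 0.857, 0.001, 0.0]
ft_force: [1.9, -0.2, 5.6]
grip_width: 0.285
grasp_force: 49.3
```

Request:
carry_out(motion=[{"xyz":[0,0,-0.03],"angular":[0,0,0]},{"xyz":[0,0,-0.07],"angular":[0,0,0]},{"xyz":[0,0,-0.11],"angular":[0,0,0]},{"xyz":[0,0,-0.14],"angular":[0,0,0]},{"xyz":[0,0,-0.14],"angular":[0,0,0]},{"xyz":[0,0,-0.14],"angular":[0,0,0]}])

```text
clock: 32.45
position: [0.3501, 0.3132, 0.2076]
ee_rot: [0.515, 0.857, -0.0, -0.0]
ft_force: [-0.0, 0.3, -4.6]
grip_width: 0.285
grasp_force: 50.6
```

```bash
python3 knob.py; python3 go.py .447 -.354 .2075 28
```

```text
top [151 200  23   9 109] [161.2 203. ] [array([0.4877, 0.4087, 0.092 ])]
top [182 244   4   5  10] [183.5 245.9] [array([0.3644, 0.3408, 0.092 ])]
side [219 130  34   8 160] [233.8 133.1] [array([0.5218, 0.3955, 0.092 ])]
side [197 137   6  12  33] [199.5 141.5] [array([0.4127, 0.4465, 0.092 ])]
side [170 186  22  50 606] [177.2 214.2] [array([0.1849, 0.2335, 0.092 ])]
t 32.5 p [0.3497 0.3127 0.2064] f [-0.3 -0.4 -4. ] w 0.285 gf 51
[-6.342e+02 -2.275e+02  3.000e-01] [-0.18  0.06  0.04]
```

Request:
carry_out(motion=[{"xyz":[-0.347,-0.014,0],"angular":[0,0,0]},{"xyz":[-0.347,-0.014,0],"angular":[0,0,0]},{"xyz":[-0.347,-0.014,0],"angular":[0,0,0]},{"xyz":[-0.347,-0.014,0],"angular":[0,0,0]},{"xyz":[-0.347,-0.014,0],"angular":[0,0,0]},{"xyz":[-0.347,-0.014,0],"angular":[0,0,0]},{"xyz":[-0.347,-0.014,0],"angular":[0,0,0]},{"xyz":[-0.347,-0.014,0],"angular":[0,0,0]}])

```text
clock: 33.35
position: [0.5019, -0.0065, 0.2069]
ee_rot: [0.519, 0.855, -0.002, 0.0]
ft_force: [-0.2, 0.3, -3.4]
grip_width: 0.28
grasp_force: 50.3
```

Request:
carry_out(motion=[{"xyz":[-0.287,-0.213,0],"angular":[0,0,0]},{"xyz":[-0.287,-0.213,0],"angular":[0,0,0]},{"xyz":[-0.287,-0.213,0],"angular":[0,0,0]},{"xyz":[-0.287,-0.213,0],"angular":[0,0,0]},{"xyz":[-0.287,-0.213,0],"angular":[0,0,0]},{"xyz":[-0.287,-0.213,0],"angular":[0,0,0]},{"xyz":[-0.287,-0.213,0],"angular":[0,0,0]},{"xyz":[-0.287,-0.213,0],"angular":[0,0,0]},{"xyz":[-0.287,-0.213,0],"angular":[0,0,0]},{"xyz":[-0.287,-0.213,0],"angular":[0,0,0]},{"xyz":[-0.287,-0.213,0],"angular":[0,0,0]},{"xyz":[-0.287,-0.213,0],"angular":[0,0,0]}])

```text
clock: 34.55
position: [0.4488, -0.3514, 0.208]
ee_rot: [0.514, 0.858, 0.0, -0.0]
ft_force: [0.0, 0.9, -4.0]
grip_width: 0.285
grasp_force: 50.2
```

```bash
python3 go.py .447 -.354 .075 28
```

```text
t 34.5 p [ 0.4488 -0.3514  0.208 ] f [ 0.   0.9 -4. ] w 0.285 gf 50
[ -1.6  -2.9 133. ] [ 0.02 -0.04  0.16]
```

Request:
carry_out(motion=[{"xyz":[-0.001,-0.002,0.05],"angular":[0,0,0]},{"xyz":[-0.001,-0.002,0.09],"angular":[0,0,0]},{"xyz":[-0.001,-0.002,0.115],"angular":[0,0,0]},{"xyz":[-0.001,-0.002,0.125],"angular":[0,0,0]},{"xyz":[-0.001,-0.002,0.13],"angular":[0,0,0]},{"xyz":[-0.001,-0.002,0.132],"angular":[0,0,0]},{"xyz":[-0.001,-0.002,0.132],"angular":[0,0,0]}])

```text
clock: 35.25
position: [0.4476, -0.355, 0.0774]
ee_rot: [0.515, 0.857, 0.0, 0.001]
ft_force: [-0.8, -0.4, -3.4]
grip_width: 0.286
grasp_force: 50.0
```

Request:
carry_out(motion=[{"xyz":[0,0,0.001],"angular":[0,0,0]},{"xyz":[0,0,0.002],"angular":[0,0,0]},{"xyz":[0,0,0.003],"angular":[0,0,0]},{"xyz":[0,0,0.003],"angular":[0,0,0]}])

```text
clock: 35.65
position: [0.4478, -0.3556, 0.0751]
ee_rot: [0.515, 0.857, 0.0, 0.001]
ft_force: [-1.9, 2.1, 11.8]
grip_width: 0.284
grasp_force: 51.9
```

Contact with the tray. Now release and retreat upward, away from the scene.

Request:
carry_out(motion=[{"xyz":[0,0,-0.001],"angular":[0,0,0]},{"xyz":[0,0,-0.001],"angular":[0,0,0]},{"xyz":[0,0,-0.001],"angular":[0,0,0]},{"xyz":[0,0,-0.001],"angular":[0,0,0]},{"xyz":[0,0,-0.001],"angular":[0,0,0]},{"xyz":[0,0,-0.04],"angular":[0,0,0]},{"xyz":[0,0,-0.09],"angular":[0,0,0]},{"xyz":[0,0,-0.14],"angular":[0,0,0]},{"xyz":[0,0,-0.19],"angular":[0,0,0]}], hand=0.7)

```text
clock: 36.55
position: [0.4463, -0.3546, 0.2652]
ee_rot: [0.515, 0.857, 0.0, -0.0]
ft_force: [-0.0, -0.3, -0.6]
grip_width: 0.701
grasp_force: 0.0
```

Request:
carry_out(motion=[{"xyz":[0.3,0.1,0],"angular":[0,0,0]},{"xyz":[0.3,0.1,0],"angular":[0,0,0]},{"xyz":[0.3,0.1,0],"angular":[0,0,0]},{"xyz":[0.3,0.1,0],"angular":[0,0,0]},{"xyz":[0.3,0.1,0],"angular":[0,0,0]},{"xyz":[0.3,0.1,0],"angular":[0,0,0]},{"xyz":[0.3,0.1,0],"angular":[0,0,0]},{"xyz":[0.3,0.1,0],"angular":[0,0,0]},{"xyz":[0.3,0.1,0],"angular":[0,0,0]}])

```text
clock: 37.45
position: [0.3942, -0.0434, 0.2633]
ee_rot: [0.515, 0.857, 0.0, 0.0]
ft_force: [-0.1, 0.1, -0.5]
grip_width: 0.703
grasp_force: 0.0
```

Run:
```python
from workcell import *
import cv2,numpy as np
a=camera("top")["img"][130:270,110:490,::-1];b=camera("side")["img"][70:330,190:460,::-1]
o=np.zeros((590,780,3),np.uint8);o[:280,:760]=cv2.resize(a,None,fx=2,fy=2,interpolation=2)
B=cv2.resize(b,None,fx=1.19,fy=1.19,interpolation=2);o[280:280+B.shape[0],:B.shape[1]]=B
c=camera("side")["img"][215:330,310:460,::-1];D=cv2.resize(c,None,fx=2.65,fy=2.65,interpolation=2);o[280:280+D.shape[0],330:330+D.shape[1]]=D;cv2.imwrite("pics/end.png",o);print(D.shape,B.shape)
np.save("end.npy",camera("top")["img"])
```

```text
(305, 398, 3) (309, 321, 3)
```

View pics/end.png

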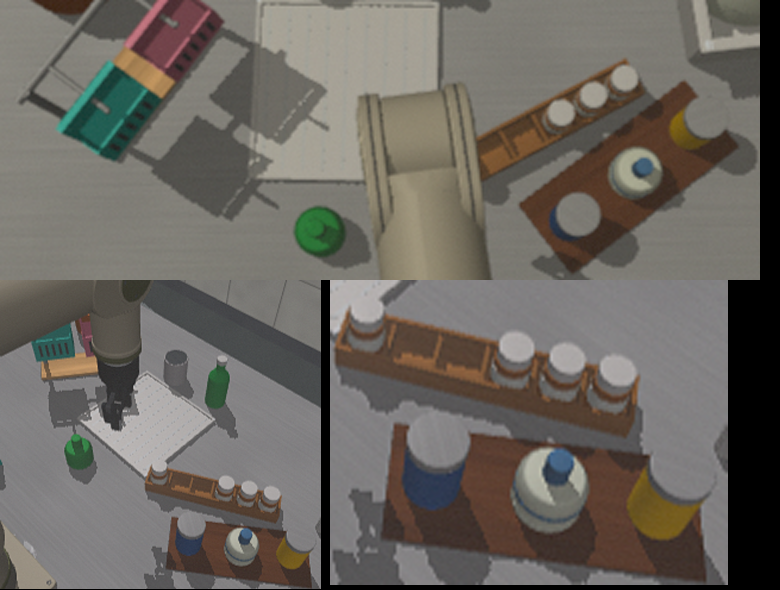

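All three jars stand in pockets, with caps at (560,113), (594,95), (623,79). The pot stands midway between the canisters at (637,172), both baskets hang, and the drainboard is empty. Handing in.

```bash
python3 -c "
from workcell import *
print(hand_in())"
```

```text
the job is handed in; nothing more can be done
None
```

I handed in the job at about 38 s of the 208 s; hand-in gave no verdict. The last pictures show both baskets on their own hooks, the three spare jars in rack pockets and the sugar pot midway between the canisters.

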